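# Load a gas purge station with petri dishes and set its valves

## Task

Get the purge station running: first shut its inlet valve (the one with the black bar handle) and then stack all the petri dishes into one straight, flat pile, centred in the circle on its stage. With the dishes stacked, open the exhaust valve (steel lever) fully, and last turn the inlet handle until its pointer points at the index tab on the dial. Do not shift the index tab, the timer or the well plate.

Things in the scene. Friction and masses are not known exactly. Their poses are not given: they have to be found in the camera images.
- dish_0_mid (a point): centre (half-way up) of a closed round clear petri dish, lid on: 61 mm in diameter over the lid, 14.7 mm tall, 16 to 28 g; the lid's rim takes the upper 10 mm, the foot is 56 mm across. It starts flat with its z axis up (upside down it stacks as well). Stacked dishes rise by 14.7 mm each. There are four to six dishes; one that reads None from the start is absent.
- dish_1_mid (a point): centre (half-way up) of a closed round clear petri dish, lid on: 61 mm in diameter over the lid, 14.7 mm tall, 16 to 28 g; the lid's rim takes the upper 10 mm, the foot is 56 mm across. It starts flat with its z axis up (upside down it stacks as well). Stacked dishes rise by 14.7 mm each. There are four to six dishes; one that reads None from the start is absent.
- dish_2_mid (a point): centre (half-way up) of a closed round clear petri dish, lid on: 61 mm in diameter over the lid, 14.7 mm tall, 16 to 28 g; the lid's rim takes the upper 10 mm, the foot is 56 mm across. It starts flat with its z axis up (upside down it stacks as well). Stacked dishes rise by 14.7 mm each. There are four to six dishes; one that reads None from the start is absent.
- dish_3_mid (a point): centre (half-way up) of a closed round clear petri dish, lid on: 61 mm in diameter over the lid, 14.7 mm tall, 16 to 28 g; the lid's rim takes the upper 10 mm, the foot is 56 mm across. It starts flat with its z axis up (upside down it stacks as well). Stacked dishes rise by 14.7 mm each. There are four to six dishes; one that reads None from the start is absent.
- dish_4_mid (a point): centre (half-way up) of a closed round clear petri dish, lid on: 61 mm in diameter over the lid, 14.7 mm tall, 16 to 28 g; the lid's rim takes the upper 10 mm, the foot is 56 mm across. It starts flat with its z axis up (upside down it stacks as well). Stacked dishes rise by 14.7 mm each. There are four to six dishes; one that reads None from the start is absent.
- dish_5_mid (a point): centre (half-way up) of a closed round clear petri dish, lid on: 61 mm in diameter over the lid, 14.7 mm tall, 16 to 28 g; the lid's rim takes the upper 10 mm, the foot is 56 mm across. It starts flat with its z axis up (upside down it stacks as well). Stacked dishes rise by 14.7 mm each. There are four to six dishes; one that reads None from the start is absent.
- stage_centre (a point): centre of the top of the round steel stage (110 mm across, 14 mm above the worktop, 65 mm circle engraved round its centre) of the fixed purge station, a plate 130 x 370 x 6 mm. Station axes: z up, y along its length, x away from the robot. Valve axes stand 140 mm from this point: inlet at +y, exhaust at -y. Low pipes (top 14 mm above the worktop) join them to the stage.
- inlet_valve (a joint): angle of the inlet valve handle, rad: 0 = shut (against a stop; handle across the pipe, its pointer end with the white line to the station's -x), growing counter-clockwise seen from above to pi/2 (stop; pointer towards the stage). It stays where it is left; about 0.06 N m turns it.
- inlet_grip (a point): middle of the inlet valve handle, on its vertical turning axis, 55 mm above the worktop: a black bar grip, 12 mm wide, 20 mm tall (45 to 65 mm above the worktop), reaching from 28 mm behind the axis to 32 mm on its pointer side. x axis = where the pointer end points. Below it lies a white dial, 68 mm across, top 31 mm above the worktop.
- set_mark (a joint): angle of the small steel index tab on the rim of the inlet dial, rad, in the same zero and direction as joint inlet_valve: the handle points at the tab when the two angles are equal. Stiff (0.3 N m); not to be moved.
- mark_tab (a point): middle of the index tab, 39.5 mm from the inlet valve's axis; the tab is 13 mm long, 7 mm wide, its top 34 mm above the worktop. x axis = outward from the valve's axis through the tab.
- exhaust_valve (a joint): angle of the exhaust valve lever, rad: 0 = shut (lever across the pipe, pointing to the station's -x), growing counter-clockwise seen from above to pi/2 = fully open (against a stop; lever in line with the pipe, pointing away from the stage, to -y). It stays where it is left; about 0.08 N m turns it.
- exhaust_grip (a point): point on the steel lever of the exhaust valve, 50 mm from its vertical turning axis, 55 mm above the worktop, half-way up the lever. The lever is a bar 12 mm wide and 14 mm tall (48 to 62 mm above the worktop) reaching from 14 mm behind the axis to 76 mm beyond it. x axis = from the turning axis out along the lever.
- timer_mid (a point): centre of a count-down timer, 73 x 65 x 19 mm, lying on the worktop: a bystander
- micro_plate_mid (a point): centre of a white well plate, 86 x 128 x 15 mm, lying on the worktop: a bystander
Mind the look-alikes: they are no part of the job. Leave any blue or purple look-alike of the part that bears dish_2_mid alone. Leave any orange look-alike of the part that bears dish_1_mid alone.

How it is judged:
By the outcome, as a careful person would: the job done as asked, in the order asked, and still so for the second after the job is handed in, with the robot touching nothing.
Of dish_0, dish_1, dish_2, dish_3, dish_4, dish_5 only 4 to 6 are there at a start; the rules pass over those that are not, and their reading is None.
At some moment in a run one of dish_0, dish_1, dish_2, dish_3, dish_4, dish_5 may be knocked a few centimetres aside while the robot is not near it.
Once in a run the grip may slacken for a moment while it holds something.
It also fails if it takes over 210 s, if anything falls off the work surface, if the arm or the gripper's body presses on something with over 40 N, if the wrist force passes 120 N, or if a joint passes its speed limit or range.

## Robot

A 6-joint arm with a two-finger parallel gripper is mounted at the origin on a cart in front of the work surface, level with it; the furniture and walls round the work are solid. World frame = base frame: x ahead of the robot, y to its left, z up, the work surface at z = 0. Lengths are in m, angles in rad, forces in N, time in s.
With the tool pointing down it reaches from about 0.275 to 0.775 m from the base axis. Payload 14.6 kg.
Tool frame: the origin (TCP) lies at the very end of the fingers, on their centre line; the grasp point (between the pads) lies 19 mm behind it (robot.hold_point_z is the distance from the TCP to the grasp point, in m); z points along the fingers, y is the line along which they close (so a half turn about z gives the same grasp; the last joint's range is limited). The gripper opens to 85 mm and grips with 20 to 120 N. Pads are 22 mm wide; open, the fingers measure 114 mm over their backs; the gripper's body (76 mm by 85 mm) begins 54 mm behind the grasp point. The pads swing forward as they close: fully open they stand 13 mm farther back than shut.
Start: joints at [1.186, 0.263, -0.048, 1.259, 0, 1.415], TCP at [0.12, 0.511, 0.231] pointing down, gripper open.
Joint ranges: [-2.65, 2.65], [-0.89, 1.7], [-1.18, 1.37], [-2.13, 2.11], [-1.35, 1.29], [-3.14, 3.14]. Speed limits (rad/s): [1.89, 1.89, 2.57, 2.79, 3.14, 3.14].

## Interface

Orientations are given as a unit quaternion [w, x, y, z].
In Python, from rig import robot gives the robot as it stands.
- The arm moves only by the shell command python3 -m jog 'ROWS' [FORCE]. ROWS is JSON, a list of rows, each a list of 3 entries, a list of its own where there are three numbers: the shift along the tool's x, y, z in m, then the turn, a rotation vector about the tool's x, y, z in rad, then the opening in per cent of the stroke, from 0 (shut) to 100 (fully open). A call has 1 to 20 rows; each row is the pose to reach, as a shift and turn from the pose commanded when the call began, along the tool's axes at that moment; what a row does not reach only later rows make up. A row lasts 1/12 s, in which the tool goes at most 41.7 mm and 7.16 degrees, less where a joint would pass 70% of its speed; a pose out of reach is approached as far as the arm can. A call with a gripper value outside its range is refused whole. The fingers move at their own pace and stop on an object; FORCE is the grip in N (left out, the last holds). Time passes only in rows, so rows that repeat a pose let the fingers close. It gives the time, the measured TCP pose, the force, the opening and the grip force at its end, in the units of the state.
- robot.state(): the state, without advancing time (a new reading comes with each control period).
- robot.capture(name): name is "scene" or "top" or "wrist"; returns a dict with "frame" (400x640x3 uint8, blue, green, red), "fx", "fy", "cx", "cy" (pixels), "R" (3x3) and "t" (3): a world point X has camera coordinates R X + t; the wrist camera has in their place "T_tool_cam" (4x4, takes a point from camera to tool coordinates, whose origin is the TCP and whose axes are the flange's). Camera axes: x right, y down, z forward; pixel columns grow to the right and rows downward; lengths in m; the calibration is good to about 2 mm. A picture is of the moment at which its call begins: read the wrist's pose just before it. There is no depth.
- robot.close_job(): hands the job in; it is judged then, once.
The state is a dict: "clock": time; "joint_positions": joint angles; "dq": joint speeds; "tau": joint torques, N m; "eef_pos": TCP position; "tool_rot": TCP orientation; "ft_force": force on the tool from outside, world axes, zero at the start; "moment": the same for the moment, N m; "opening": finger opening in m; "gripper_force": force on a finger pad.
Only numpy, scipy, OpenCV 4.12 (cv2) and the standard library are available. Lean on these libraries where they do the work, as an engineer would, in place of code of your own. Each camera call takes 0.05 s, during which the arm holds its last target. There are 200 camera calls.

## Working session

There is one attempt and no reset: what is moved stays moved. The work goes in short steps, Python scripts to look and compute and a shell command to move; the robot and the scene stay as the last step left them, time stands still between calls to the robot, and variables do not carry over. Pictures are saved under pics/ and viewed, at most 14 in all, crops included, and the job is handed in when it is done.

```bash
mkdir -p pics; ls; python3 - <<'E'
from rig import robot
import cv2,json
for n in("scene","top"):
    c=robot.capture(n); cv2.imwrite(f"pics/{n}0.png",c["frame"]); print(n,c["fx"],c["fy"],c["cx"],c["cy"],c["R"],c["t"])
print(robot.state(), robot.hold_point_z)
E
```

```text
pics
scene 406.1905532213606 406.1905532213606 323.44702836978155 198.20104314832616 [[ 0.88361191 -0.46818476  0.00574765]
 [-0.32696573 -0.62578089 -0.70816078]
 [ 0.33514685  0.62386001 -0.70602782]] [-0.44255214  0.18003425  1.39671768]
top 458.5476163735213 458.5476163735213 319.2495432853715 194.7895096897489 [[-0.00186299 -0.9998279  -0.01845794]
 [-0.98756073  0.0047416  -0.15716653]
 [ 0.157227    0.01793554 -0.98739961]] [-0.02452299  0.45228704  1.32232275]
{'clock': 0.1, 'joint_positions': array([ 1.18569580e+00,  2.63496482e-01, -4.88549301e-02,  1.25941320e+00,
        2.71474821e-05,  1.41550912e+00]), 'dq': array([-0.00074357, -0.00153644,  0.00018215,  0.00034249, -0.00144347,
       -0.00027477]), 'tau': array([ 5.84297832e-04, -6.38582826e+01,  3.85063970e+01,  1.00177791e-02,
       -2.40832160e-04,  1.86639419e-06]), 'eef_pos': array([0.11949182, 0.51097269, 0.23086891]), 'tool_rot': array([-1.42307768e-04,  1.14653955e-01,  9.93405373e-01, -4.62954377e-04]), 'ft_force': array([-0.43851179,  0.54760008,  0.0480079 ]), 'moment': array([ 0.00014956, -0.02883302, -0.00999994]), 'gripper_force': 0.0, 'opening': 0.0856045429874197} 0.0187
```

View pics/top0.png

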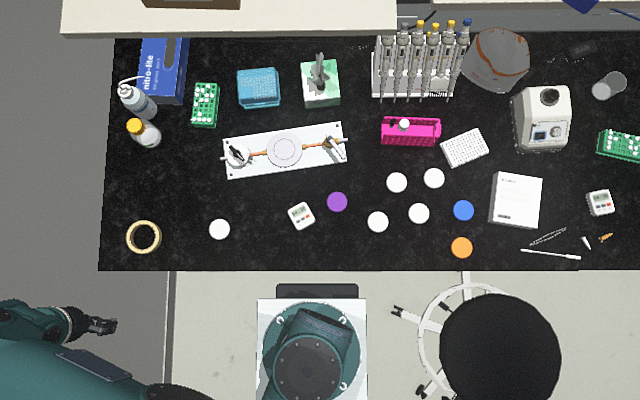

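View pics/scene0.png

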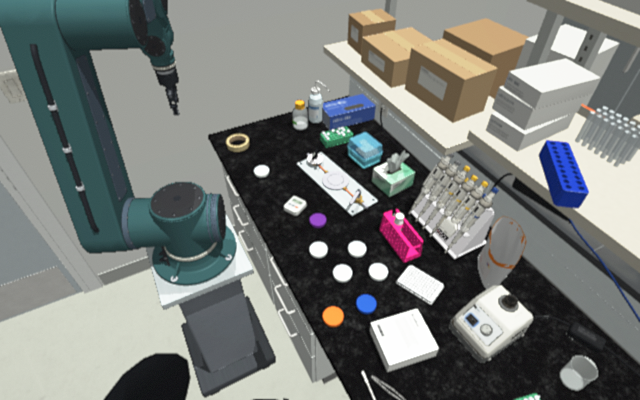

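The top view shows the station at (285,152), with the inlet's black bar at (238,155) and the exhaust lever at (333,148). The white dishes are at (219,229), (397,182), (433,178), (378,222) and (419,213). Look-alikes to leave alone are purple (337,202), blue (463,210) and orange (461,247). Other round or white things are the tape (143,237), the timers (301,215) and (600,202), and the well plate (464,147).

```bash
cat > h.py <<'E'
from rig import robot
import cv2,numpy as np
from scipy.spatial.transform import Rotation as Ro
def cap(n):
    s=robot.state(); c=robot.capture(n)
    if n=="wrist":
        q=s["tool_rot"]; Rt=Ro.from_quat([q[1],q[2],q[3],q[0]]).as_matrix()
        T=np.array(c["T_tool_cam"]); Rw=Rt@T[:3,:3]; p=Rt@T[:3,3]+s["eef_pos"]
        c["R"]=Rw.T; c["t"]=-Rw.T@p
    c["R"]=np.array(c["R"]);c["t"]=np.array(c["t"]); return c
def w(c,u,v,z):
    d=c["R"].T@np.array([(u-c["cx"])/c["fx"],(v-c["cy"])/c["fy"],1]); o=-c["R"].T@c["t"]
    return o+d*(z-o[2])/d[2]
def px(c,X):
    k=c["R"]@np.array(X)+c["t"]; return np.array([c["fx"]*k[0]/k[2]+c["cx"],c["fy"]*k[1]/k[2]+c["cy"]])
def blobs(c,z,amin,amax,lo=150,sat=60):
    h=cv2.cvtColor(c["frame"],cv2.COLOR_BGR2HSV); m=((h[...,2]>lo)&(h[...,1]<sat)).astype(np.uint8)
    out=[]
    for k in cv2.findContours(m,cv2.RETR_EXTERNAL,cv2.CHAIN_APPROX_NONE)[0]:
        a=cv2.contourArea(k)
        if amin<a<amax:
            (x,y),(p,q),_=cv2.fitEllipse(k); out.append((round(x,1),round(y,1),round(p,1),round(q,1),np.round(w(c,x,y,z),4)))
    return out
def view(c,name,u0,v0,u1,v1,k=4):
    cv2.imwrite(f"pics/{name}.png",cv2.resize(c["frame"][v0:v1,u0:u1],None,fx=k,fy=k,interpolation=cv2.INTER_CUBIC))
E
python3 - <<'E'
from h import *
c=cap("top")
for b in blobs(c,.0147,150,800): print(b)
for n,u,v,z in(("stage",285,150,.014),("inlet",238,155,.055),("exh",333,148,.055)): print(n,w(c,u,v,z))
view(c,"st",210,110,360,190,5)
s=cap("scene")
for b in blobs(s,.0147,80,800):print(b)
E
```

```text
(218.9, 228.6, 19.4, 20.3, array([0.3547, 0.274 , 0.0147]))
(377.7, 221.3, 19.5, 20.0, array([ 0.3748, -0.1992,  0.0147]))
(418.5, 212.9, 19.5, 20.2, array([ 0.3996, -0.3212,  0.0147]))
(301.0, 215.5, 23.3, 26.2, array([0.3931, 0.029 , 0.0147]))
(601.6, 201.7, 22.7, 27.5, array([ 0.4308, -0.8632,  0.0147]))
(396.3, 181.9, 19.3, 19.7, array([ 0.4938, -0.2579,  0.0147]))
(433.8, 177.5, 19.2, 20.1, array([ 0.5065, -0.3707,  0.0147]))
(149.1, 135.6, 19.9, 21.9, array([0.6433, 0.5002, 0.0147]))
(601.2, 90.7, 15.6, 17.5, array([ 0.7764, -0.8958,  0.0147]))
(132.4, 90.5, 26.5, 30.2, array([0.7906, 0.5616, 0.0147]))
(418.0, 66.8, 10.1, 70.9, array([ 0.8601, -0.336 ,  0.0147]))
(403.5, 66.3, 10.7, 70.0, array([ 0.8623, -0.2908,  0.0147]))
(390.0, 67.7, 10.9, 65.3, array([ 0.8581, -0.2483,  0.0147]))
(375.9, 67.8, 9.1, 63.9, array([ 0.8583, -0.2041,  0.0147]))
(440.6, 66.0, 20.8, 67.8, array([ 0.8621, -0.4065,  0.0147]))
(473.1, 1.1, 2.5, 164.6, array([ 1.0812, -0.5195,  0.0147]))
stage [0.59494709 0.07894991 0.014     ]
inlet [0.5698883  0.21467406 0.055     ]
exh [ 0.58937308 -0.06741423  0.
[... 165 characters left out ...]
ray([ 0.505 , -0.3719,  0.0147]))
(356.8, 248.3, 15.2, 17.9, array([ 0.492 , -0.2599,  0.0147]))
(318.1, 249.0, 15.5, 17.9, array([ 0.3736, -0.2012,  0.0147]))
(295.0, 204.8, 16.5, 19.9, array([0.3929, 0.026 , 0.0147]))
(261.3, 170.4, 11.3, 14.6, array([0.3537, 0.2692, 0.0147]))
(390.3, 175.9, 21.6, 31.8, array([ 0.806 , -0.0049,  0.0147]))
(397.5, 158.5, 10.7, 18.3, array([0.8969, 0.0728, 0.0147]))
(428.3, 150.8, 13.7, 47.3, array([1.047 , 0.0541, 0.0147]))
(300.1, 122.0, 12.7, 13.1, array([0.6457, 0.5091, 0.0147]))
(6.5, 70.7, 14.2, 66.6, array([-0.5862,  1.7094,  0.0147]))
(568.0, 40.4, 30.5, 35.2, array([2.5443, 0.5421, 0.0147]))
(612.3, 11.7, 13.3, 88.7, array([3.2367, 0.7242, 0.0147]))
```

View pics/st.png

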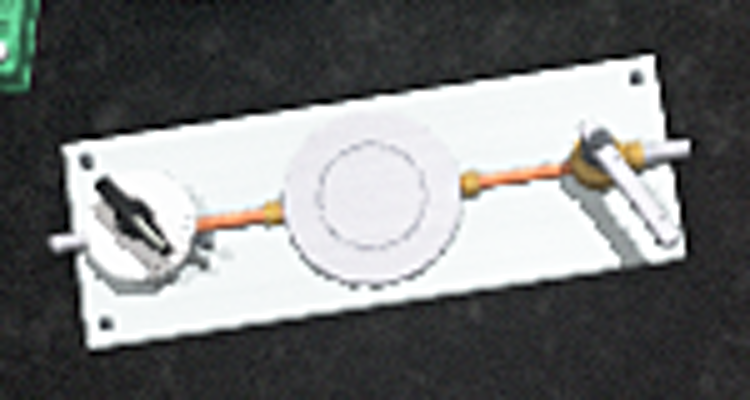

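```bash
cat >> h.py <<'E'
def go(x,y,z,phi):
    """shift & turn (tool axes) to TCP x,y,z pointing down, closing line at world angle phi (deg)"""
    s=robot.state(); q=s["tool_rot"]; R0=Ro.from_quat([q[1],q[2],q[3],q[0]]); p=s["eef_pos"]
    y0=R0.as_matrix()[:,1]; cur=np.degrees(np.arctan2(y0[1],y0[0]))
    phi=cur+(phi-cur+90)%180-90
    j6=np.degrees(np.arctan2(y,x))+90-phi; j6=(j6+180)%360-180
    a=np.radians(phi); Y=np.array([np.cos(a),np.sin(a),0]); Z=np.array([0,0,-1.]); X=np.cross(Y,Z)
    r=(R0.inv()*Ro.from_matrix(np.c_[X,Y,Z])).as_rotvec()
    sh=R0.inv().apply(np.array([x,y,z])-p)
    print("shift",np.round(sh,4).tolist(),"turn",np.round(r,3).tolist(),"rows",round(max(np.linalg.norm(sh)/.0417,np.linalg.norm(r)/.125),1),"phi",round(phi),"j6",round(j6), "tcp",np.round(p,4),"open",round(s["opening"],4))
E
python3 - <<'E'
from h import *
c=cap("wrist"); print(np.round(c["T_tool_cam"],3),c["fx"],c["cx"],c["cy"])
go(.50,.10,.36,98.6)
E
```

```text
[[-0.    -0.949 -0.315  0.081]
 [ 1.    -0.     0.    -0.   ]
 [-0.    -0.315  0.949 -0.142]
 [ 0.     0.     0.     1.   ]] 284.67579790065804 315.0490283024375 200.9434841302096
shift [-0.4641, -0.3137, -0.1288] turn [-0.0, -0.0, -0.38] rows 13.8 phi 99 j6 3 tcp [0.1196 0.5111 0.2311] open 0.0855
```

```bash
python3 -m jog '[[[-0.46,-0.32,-0.01],[0,0,-0.38],100],[[-0.46,-0.32,-0.01],[0,0,-0.38],100],[[-0.46,-0.32,-0.01],[0,0,-0.38],100],[[-0.46,-0.32,-0.01],[0,0,-0.38],100],[[-0.46,-0.32,-0.01],[0,0,-0.38],100],[[-0.46,-0.32,-0.01],[0,0,-0.38],100],[[-0.46,-0.32,-0.01],[0,0,-0.38],100],[[-0.46,-0.32,-0.01],[0,0,-0.38],100],[[-0.46,-0.32,-0.01],[0,0,-0.38],100],[[-0.46,-0.32,-0.01],[0,0,-0.38],100],[[-0.46,-0.32,-0.01],[0,0,-0.38],100],[[-0.46,-0.32,-0.01],[0,0,-0.38],100],[[-0.46,-0.32,-0.01],[0,0,-0.38],100],[[-0.46,-0.32,-0.01],[0,0,-0.38],100],[[-0.46,-0.32,-0.01],[0,0,-0.38],100],[[-0.46,-0.32,-0.01],[0,0,-0.38],100]]' 40
python3 - <<'E'
from h import *
c=cap("wrist"); np.savez("w1.npz",**{k:c[k] for k in("R","t","fx","fy","cx","cy","frame")})
for X in((.595,.079,.014),(.570,.215,.055),(.609,-.0586,.055)): print(px(c,X))
view(c,"w1",0,0,640,400,1.25)
E
```

```text
clock: 1.58
eef_pos: [0.4953, 0.0936, 0.2408]
tool_rot: [-0.0, -0.074, 0.997, 0.0]
ft_force: [-0.4, -0.1, -0.1]
opening: 0.0857
gripper_force: 0.0
[294.65584423 237.65161051]
[400.02089838 248.20831926]
[184.62311834 247.15964264]
```

View pics/w1.png

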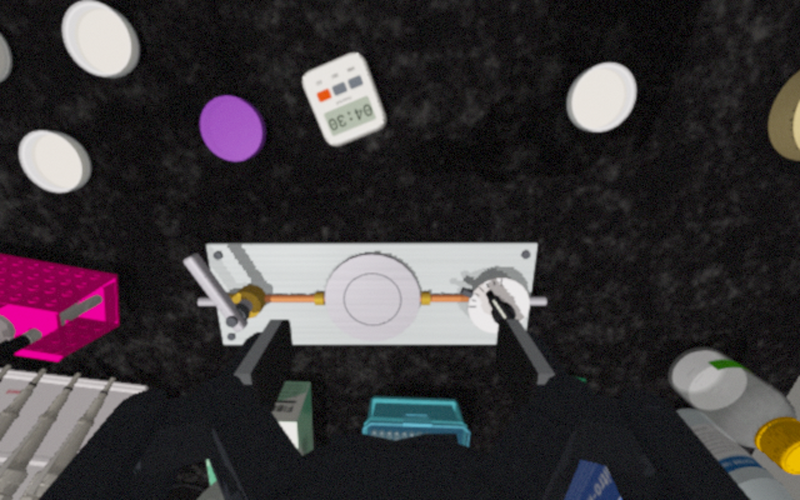

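The wrist view agrees with the top view. The stage circle is at (372,299) in the viewed picture, the inlet at (497,300) with the tab near (467,290), and the exhaust axis at (243,300). The timer is at (343,100).

```bash
python3 - <<'E'
from h import *
c=dict(np.load("w1.npz"))
for u,v,z in((208,243,.006),(537,243,.006),(548,345,.006),(372,299,.014),(497,300,.031)): print(np.round(w(c,u/1.25,v/1.25,z),4))
A=w(c,208/1.25,243/1.25,.006);B=w(c,537/1.25,243/1.25,.006); d=B-A; print(np.linalg.norm(d),np.degrees(np.arctan2(-d[0],d[1])))
S=w(c,372/1.25,299/1.25,.014)[:2]; a=np.arctan2(-d[0],d[1]); ys=np.array([-np.sin(a),np.cos(a)])
I=S+.14*ys;E=S-.14*ys;print("S",S,"I",I,"E",E)
xs=np.array([ys[1],-ys[0]])
go(*(I+.02*xs),.135,98.5)
E
```

```text
[ 0.5595 -0.1048  0.006 ]
[0.5061 0.2556 0.006 ]
[0.6307 0.3043 0.006 ]
[0.5968 0.0835 0.014 ]
[0.5696 0.2185 0.031 ]
0.3643056596491164 8.429319295627828
S [0.59680038 0.08346405] I [0.57627789 0.22195169] E [ 0.61732288 -0.05502359]
shift [-0.1199, 0.1138, 0.1059] turn [0.0, -0.001, 0.001] rows 4.7 phi 98 j6 12 tcp [0.4945 0.0946 0.241 ] open 0.0853
```

```bash
python3 -m jog '[[[-0.12,0.114,0.106],[0,0,0],100],[[-0.12,0.114,0.106],[0,0,0],100],[[-0.12,0.114,0.106],[0,0,0],100],[[-0.12,0.114,0.106],[0,0,0],100],[[-0.12,0.114,0.106],[0,0,0],100],[[-0.12,0.114,0.106],[0,0,0],100],[[-0.12,0.114,0.106],[0,0,0],100]]'
python3 - <<'E'
from h import *
c=cap("wrist"); np.savez("w2.npz",**{k:c[k] for k in("R","t","fx","fy","cx","cy","frame")})
print(robot.state()["eef_pos"],px(c,(.5763,.2220,.055)))
view(c,"w2",190,70,440,270,3)
E
```

```text
clock: 2.22
eef_pos: [0.5949, 0.2274, 0.1341]
tool_rot: [-0.001, -0.077, 0.997, -0.0]
ft_force: [-0.1, -0.4, 0.7]
opening: 0.0855
gripper_force: 0.0
[0.59511519 0.22652823 0.13530523] [312.09697211 187.44091542]
```

View pics/w2.png

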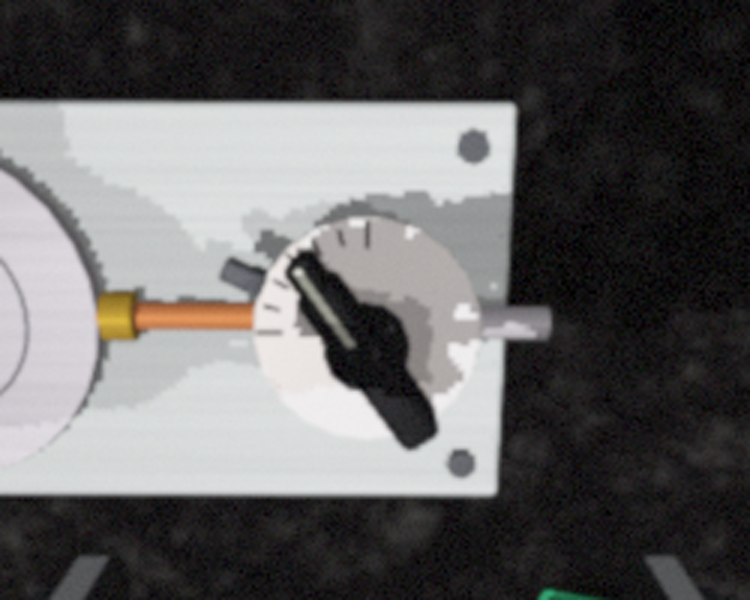

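Dial centre is at crop (367,327), the pointer end with the white line at (300,262), the tail at (422,440), and the steel tab at (241,273). The zero tick points up and the 90° tick points left.

```bash
python3 - <<'E'
from h import *
c=dict(np.load("w2.npz"))
P=lambda u,v,z:w(c,190+u/3,70+v/3,z)[:2]
D=P(367,327,.031); p=P(300,262,.065); t=P(422,440,.065); T=P(241,273,.034)
E1=P(0,101,.006);E2=P(517,101,.006);d=E2-E1; print("yaw",np.degrees(np.arctan2(-d[0],d[1])))
E1=P(0,495,.006);E2=P(495,495,.006);d=E2-E1; print("yaw",np.degrees(np.arctan2(-d[0],d[1])))
a=np.radians(8.4); 
ang=lambda v:np.degrees(np.arctan2(v[1],v[0])-a-np.pi)%360
print("D",D,"handle",np.linalg.norm(p-t),ang(p-t),"pivot",t+(p-t)*28/60,"tab",np.linalg.norm(T-D),ang(T-D))
for q in((367,232),(262,331)): print(ang(P(*q,.031)-D))
E
```

```text
yaw 8.762088664432953
yaw 8.756742791571941
D [0.57524577 0.22181826] handle 0.05663699917506397 33.634488034822084 pivot [0.57550823 0.2221933 ] tab 0.03954504962410079 65.58003576990802
0.19073230149246
92.59922798067163
```

```bash
python3 -c "
from h import *
go(.5754,.2220,.040,132)"
```

```text
shift [0.0201, -0.0015, 0.0953] turn [0.0, -0.001, -0.581] rows 4.6 phi 132 j6 -21 tcp [0.5951 0.2265 0.1353] open 0.0855
```

```bash
python3 -m jog '[[[0.020,-0.0015,0.02],[0,0,-0.58],45],[[0.020,-0.0015,0.02],[0,0,-0.58],45],[[0.020,-0.0015,0.02],[0,0,-0.58],45],[[0.020,-0.0015,0.02],[0,0,-0.58],45],[[0.020,-0.0015,0.02],[0,0,-0.58],45],[[0.020,-0.0015,0.045],[0,0,-0.58],45],[[0.020,-0.0015,0.07],[0,0,-0.58],45],[[0.020,-0.0015,0.095],[0,0,-0.58],45],[[0.020,-0.0015,0.095],[0,0,-0.58],45],[[0.020,-0.0015,0.095],[0,0,-0.58],0],[[0.020,-0.0015,0.095],[0,0,-0.58],0],[[0.020,-0.0015,0.095],[0,0,-0.58],0],[[0.020,-0.0015,0.095],[0,0,-0.58],0],[[0.020,-0.0015,0.095],[0,0,-0.58],0]]' 30
python3 -c "
from h import *
go(.5754,.2220,.040,98.7)"
```

```text
clock: 3.43
eef_pos: [0.5761, 0.2211, 0.0419]
tool_rot: [0.0, -0.357, 0.934, 0.0]
ft_force: [-6.1, 0.3, -0.1]
opening: 0.0221
gripper_force: 30.3
shift [-0.0001, 0.0012, 0.0019] turn [0.0, 0.0, 0.579] rows 4.6 phi 99 j6 12 tcp [0.5761 0.2211 0.0419] open 0.0221
```

The opening is 22 mm, so the pads are on the hub under the bar. I'll re-grip higher.

```bash
python3 -m jog '[[[0,0,0],[0,0,0],45],[[0,0,0],[0,0,0],45],[[0,0,-0.004],[0,0,0],45],[[0,0,-0.007],[0,0,0],45],[[0,0,-0.007],[0,0,0],0],[[0,0,-0.007],[0,0,0],0],[[0,0,-0.007],[0,0,0],0],[[0,0,-0.007],[0,0,0],0],[[0,0,-0.007],[0,0,0],0],[[0,0,-0.007],[0,0,0],0]]' 30
python3 -c "
from h import *
go(.5754,.2220,.040,98.7)"
```

```text
clock: 4.27
eef_pos: [0.5769, 0.2217, 0.0484]
tool_rot: [0.001, -0.357, 0.934, 0.001]
ft_force: [-3.3, 2.4, 12.6]
opening: 0.0213
gripper_force: 28.8
shift [0.0009, 0.0012, 0.0084] turn [0.001, 0.002, 0.579] rows 4.6 phi 99 j6 12 tcp [0.5769 0.2217 0.0484] open 0.0213
```

The hub itself is about 20 mm across and friction on it is ample, so I'll turn to the shut stop from here.

```bash
python3 -m jog '[[[0,0,0],[0,0,0.1],0],[[0,0,0],[0,0,0.2],0],[[0,0,0],[0,0,0.3],0],[[0,0,0],[0,0,0.4],0],[[0,0,0],[0,0,0.5],0],[[0,0,0],[0,0,0.58],0],[[0,0,0],[0,0,0.63],0],[[0,0,0],[0,0,0.63],0]]' 45
python3 -c "
from h import *
s=robot.state();print(s['moment'])
go(.5754,.2220,.040,98.7)"
python3 -m jog '[[[0,0,0],[0,0,-0.03],45],[[0,0,0],[0,0,-0.03],45],[[0,0,0],[0,0,-0.03],45],[[-0.01,0,-0.04],[0,0,-0.03],100],[[-0.02,0,-0.08],[0,0,-0.03],100],[[-0.02,0,-0.08],[0,0,-0.03],100],[[-0.02,0,-0.08],[0,0,-0.03],100]]'
python3 - <<'E'
from h import *
c=cap("wrist"); np.savez("w3.npz",**{k:c[k] for k in("R","t","fx","fy","cx","cy","frame")})
view(c,"w3",190,70,440,270,3)
E
```

```text
clock: 4.93
eef_pos: [0.5768, 0.2218, 0.0485]
tool_rot: [0.001, -0.049, 0.999, 0.001]
ft_force: [-4.3, 2.9, 14.9]
opening: 0.0207
gripper_force: 43.5
[0.75532038 0.99367317 0.12658412]
shift [0.0014, 0.0004, 0.0085] turn [0.001, 0.001, -0.054] rows 0.4 phi 99 j6 12 tcp [0.5768 0.2218 0.0485] open 0.0207
clock: 5.52
eef_pos: [0.5982, 0.2233, 0.1293]
tool_rot: [0.002, -0.065, 0.998, 0.0]
ft_force: [-0.4, 0.3, 0.4]
opening: 0.0842
gripper_force: 0.0
```

View pics/w3.png

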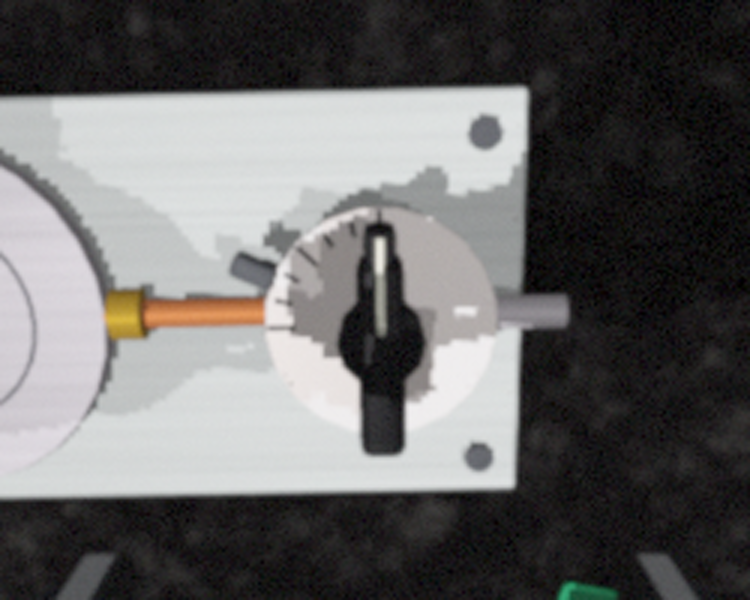

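The pointer is on the 0 tick and against the stop, so the inlet is shut. Next is the dish at the left, (0.355, 0.274).

```bash
cat >> h.py <<'E'
S=np.array([.5967,.0837])
def hover(x,y,z=.13,phi=None):
    """TCP pose that puts the camera straight above x,y"""
    if phi is None: phi=np.degrees(np.arctan2(y,x))+90
    a=np.radians(phi); go(x+.081*np.sin(a),y-.081*np.cos(a),z,phi); print("phi",phi)
def save(c,n): np.savez(n,**{k:c[k] for k in("R","t","fx","fy","cx","cy","frame")})
E
python3 - <<'E'
from h import *
c=dict(np.load("w3.npz"));P=lambda u,v,z:w(c,190+u/3,70+v/3,z)[:2]
p=P(380,225,.065);t=P(383,453,.065);T=P(252,268,.034);I=np.array([.5754,.222])
a=np.radians(8.75);ang=lambda v:np.degrees(np.arctan2(v[1],v[0])-a-np.pi+1)%360-57.29578
D=P(380,319,.031);print(D,ang(p-t),ang(T-D),np.linalg.norm(T-D))
hover(.354,.272)
E
```

```text
[0.57495881 0.22159747] -0.49656349309397996 65.43628205576647 0.03890613212862223
shift [0.1645, 0.1206, -0.0026] turn [-0.0, 0.001, -0.526] rows 4.9 phi 128 j6 0 tcp [0.5969 0.223  0.1275] open 0.0851
phi 127.53729141488964
```

```bash
python3 -m jog '[[[0.164,0.121,-0.003],[0,0,-0.526],100],[[0.164,0.121,-0.003],[0,0,-0.526],100],[[0.164,0.121,-0.003],[0,0,-0.526],100],[[0.164,0.121,-0.003],[0,0,-0.526],100],[[0.164,0.121,-0.003],[0,0,-0.526],100],[[0.164,0.121,-0.003],[0,0,-0.526],100],[[0.164,0.121,-0.003],[0,0,-0.526],100],[[0.164,0.121,-0.003],[0,0,-0.526],100]]'
python3 - <<'E'
from h import *
c=cap("wrist"); save(c,"w4.npz")
for b in blobs(c,.0147,2000,30000): print(b)
view(c,"w4",0,0,640,400,1)
E
```

```text
clock: 6.23
eef_pos: [0.4179, 0.3215, 0.1295]
tool_rot: [-0.001, -0.322, 0.947, -0.0]
ft_force: [1.1, -0.2, -0.7]
opening: 0.0852
gripper_force: 0.0
(89.2, 217.3, 122.1, 226.5, array([0.5679, 0.1606, 0.0147]))
(317.2, 107.2, 70.1, 73.7, array([0.353 , 0.2738, 0.0147]))
(489.1, 22.1, 61.7, 114.6, array([0.2202, 0.3421, 0.0147]))
```

View pics/w4.png

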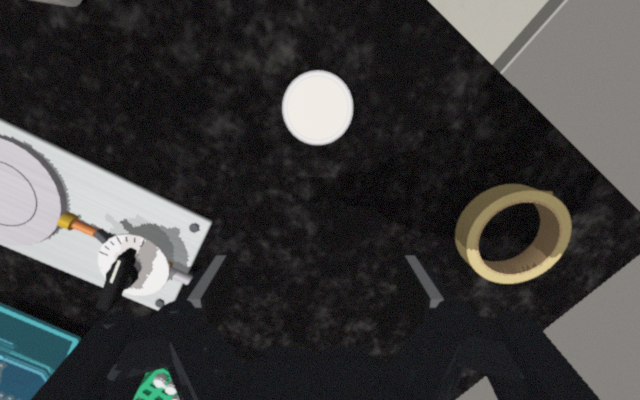

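The dish is alone at (317,107) and its size fits 61 mm. I'll go and grip it.

```bash
python3 -c "
from h import *
go(.353,.2738,.001,127.5)"
```

```text
shift [0.0807, 0.0023, 0.1287] turn [-0.0, -0.001, 0.001] rows 3.6 phi 128 j6 0 tcp [0.4185 0.3213 0.1296] open 0.0854
```

```bash
python3 -m jog '[[[0.08,0.002,0.03],[0,0,0],100],[[0.08,0.002,0.03],[0,0,0],100],[[0.08,0.002,0.03],[0,0,0],100],[[0.0805,0.002,0.07],[0,0,0],100],[[0.0805,0.002,0.105],[0,0,0],100],[[0.0805,0.002,0.12],[0,0,0],100],[[0.0805,0.002,0.128],[0,0,0],100],[[0.0805,0.002,0.128],[0,0,0],100],[[0.0805,0.002,0.128],[0,0,0],0],[[0.0805,0.002,0.128],[0,0,0],0],[[0.0805,0.002,0.128],[0,0,0],0],[[0.0805,0.002,0.128],[0,0,0],0],[[0.0805,0.002,0.128],[0,0,0],0]]' 25
python3 -c "
from h import *
go(*S,.17,98.7)"
```

```text
clock: 7.37
eef_pos: [0.3542, 0.2745, 0.0036]
tool_rot: [0.001, -0.322, 0.947, 0.0]
ft_force: [0.1, -2.3, 4.7]
opening: 0.0595
gripper_force: 25.8
shift [-0.0761, -0.2992, -0.166] turn [-0.0, 0.002, 0.504] rows 8.4 phi 99 j6 -1 tcp [0.3542 0.2745 0.0036] open 0.0595
```

```bash
python3 -m jog '[[[0,0,-0.04],[0,0,0],0],[[0,0,-0.08],[0,0,0],0],[[0,0,-0.12],[0,0,0.1],0],[[-0.15,-0.25,-0.13],[0,0,0.504],0],[[-0.15,-0.25,-0.13],[0,0,0.504],0],[[-0.15,-0.25,-0.13],[0,0,0.504],0],[[-0.15,-0.25,-0.13],[0,0,0.504],0],[[-0.15,-0.25,-0.13],[0,0,0.504],0],[[-0.15,-0.26,-0.13],[0,0,0.504],0],[[-0.15,-0.26,-0.13],[0,0,0.504],0],[[-0.15,-0.26,-0.13],[0,0,0.504],0],[[-0.15,-0.26,-0.13],[0,0,0.504],0]]'
python3 - <<'E'
from h import *
c=cap("wrist"); save(c,"w5.npz"); print(px(c,(*S,.014)))
hover(*S,.13,98.7)
u,v=px(c,(*S,.014)).astype(int)
g=cv2.cvtColor(c["frame"],cv2.COLOR_BGR2GRAY)
m=(c["frame"].min(2)>0)
cv2.imwrite("pics/w5.png",cv2.resize(c["frame"][max(v-130,0):v+130,max(u-170,0):u+170],None,fx=2.2,fy=2.2,interpolation=cv2.INTER_CUBIC)); print(max(u-170,0),max(v-130,0))
E
```

```text
clock: 8.37
eef_pos: [0.6332, 0.1581, 0.1326]
tool_rot: [0.001, -0.075, 0.997, -0.0]
ft_force: [-0.8, 0.1, -1.4]
opening: 0.0592
gripper_force: 28.1
[239.95757921 145.51938218]
shift [-0.0353, -0.0692, 0.0027] turn [0.0, 0.001, -0.001] rows 1.9 phi 99 j6 -1 tcp [0.6314 0.1591 0.1327] open 0.059
phi 98.7
69 15
```

View pics/w5.png

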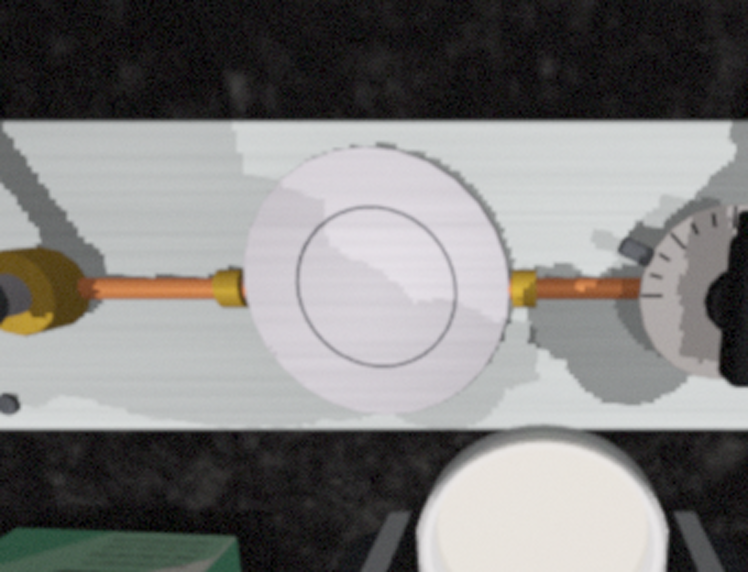

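The circle is centred at crop (377,286), which is full-frame (240.4,145.2). That matches the predicted stage centre within 0.5 mm.

```bash
python3 -c "
from h import *
go(*S,.022,98.7)"
```

```text
shift [0.0457, -0.0693, 0.1107] turn [0.0, 0.001, -0.001] rows 3.3 phi 99 j6 -1 tcp [0.6314 0.1591 0.1327] open 0.059
```

```bash
python3 -m jog '[[[0.0457,-0.0693,0.02],[0,0,0],0],[[0.0457,-0.0693,0.02],[0,0,0],0],[[0.0457,-0.0693,0.05],[0,0,0],0],[[0.0457,-0.0693,0.08],[0,0,0],0],[[0.0457,-0.0693,0.10],[0,0,0],0],[[0.0457,-0.0693,0.11],[0,0,0],0],[[0.0457,-0.0693,0.11],[0,0,0],0],[[0.0457,-0.0693,0.11],[0,0,0],0]]'
python3 -c "
from h import *
go(*S,.0186,98.7)"
```

```text
clock: 9.08
eef_pos: [0.5958, 0.0849, 0.0233]
tool_rot: [0.0, -0.076, 0.997, -0.0]
ft_force: [0.9, -0.7, 0.6]
opening: 0.0592
gripper_force: 28.1
shift [-0.0007, -0.0013, 0.0047] turn [-0.0, 0.0, 0.001] rows 0.1 phi 99 j6 -1 tcp [0.5958 0.0849 0.0233] open 0.0592
```

```bash
python3 -m jog '[[[-0.0007,-0.0010,0.003],[0,0,0],0],[[-0.0007,-0.0010,0.0045],[0,0,0],0],[[-0.0007,-0.0010,0.0045],[0,0,0],0]]'
python3 -m jog '[[[0,0,0],[0,0,0],80],[[0,0,0],[0,0,0],100],[[0,0,0],[0,0,0],100],[[0,0,-0.03],[0,0,0],100],[[0,0,-0.07],[0,0,0],100],[[-0.081,0,-0.11],[0,0,0],100],[[-0.081,0,-0.11],[0,0,0],100],[[-0.081,0,-0.11],[0,0,0],100],[[-0.081,0,-0.11],[0,0,0],100]]'
python3 - <<'E'
from h import *
c=cap("wrist"); save(c,"w6.npz")
u,v=px(c,(*S,.0287)); print(u,v)
def edge(c,u,v,z):
    g=cv2.cvtColor(c["frame"],cv2.COLOR_BGR2GRAY); u,v=int(u),int(v)
view(c,"w6",int(u)-100,max(int(v)-90,0),int(u)+100,int(v)+90,3.5); print(int(u)-100,max(int(v)-90,0))
t=cap("top")
for b in blobs(t,.0147,150,500): print(b)
E
```

```text
clock: 9.33
eef_pos: [0.5973, 0.0835, 0.0184]
tool_rot: [0.001, -0.076, 0.997, -0.0]
ft_force: [0.2, 0.1, 0.3]
opening: 0.0593
gripper_force: 28.1
clock: 10.08
eef_pos: [0.6796, 0.0959, 0.1288]
tool_rot: [0.002, -0.076, 0.997, -0.0]
ft_force: [-0.3, 0.4, -0.0]
opening: 0.0853
gripper_force: 0.0
315.87989939453286 102.28034089380274
215 12
(178.0, 389.3, 16.2, 35.3, array([-0.1003,  0.3756,  0.0147]))
(377.6, 221.4, 19.6, 20.1, array([ 0.3746, -0.1991,  0.0147]))
(418.5, 212.9, 19.5, 20.2, array([ 0.3996, -0.3212,  0.0147]))
(303.2, 216.1, 19.0, 26.9, array([0.3913, 0.0223, 0.0147]))
(601.5, 201.7, 22.8, 27.5, array([ 0.4309, -0.863 ,  0.0147]))
(396.3, 181.8, 19.4, 19.8, array([ 0.4939, -0.2577,  0.0147]))
(433.8, 177.5, 19.4, 20.0, array([ 0.5065, -0.3707,  0.0147]))
(338.5, 150.5, 13.0, 24.2, array([ 0.592 , -0.0848,  0.0147]))
(149.0, 135.6, 20.0, 22.1, array([0.6433, 0.5005, 0.0147]))
(601.3, 90.7, 15.9, 17.7, array([ 0.7763, -0.896 ,  0.0147]))
(132.2, 90.5, 26.3, 30.7, array([0.7905, 0.562 , 0.0147]))
(389.7, 67.3, 11.9, 64.3, array([ 0.8595, -0.2476,  0.0147]))
(376.5, 67.2, 10.6, 59.8, array([ 0.8603, -0.2061,  0.0147]))
(403.6, 65.2, 10.3, 70.7, array([ 0.8661, -0.2912,  0.0147]))
(417.7, 62.0, 12.3, 69.1, array([ 0.8761, -0.3357,  0.0147]))
(470.7, 1.1, 2.5, 168.9, array([ 1.0812, -0.512 ,  0.0147]))
```

View pics/w6.png

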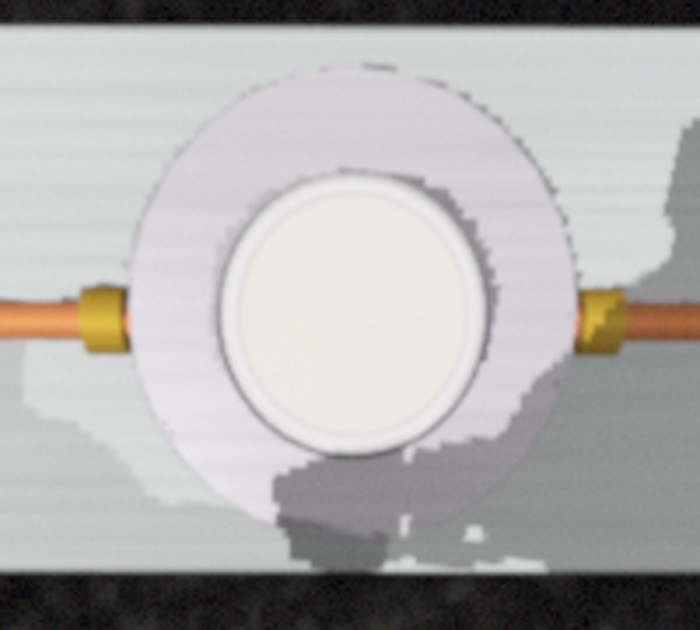

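The dish sits centred at crop (354,316), which is full-frame (316.1,102.3) against a predicted (315.9,102.3). On to the next dish, hovering over (0.3746, −0.199).

```bash
cat > look.py <<'E'
from h import *
import sys
c=cap("wrist")
for b in blobs(c,.0147,2000,8000):
    if 58<b[2]<85 and 58<b[3]<85 : print(b, np.round(np.array([b[0]-c["cx"],b[1]-c["cy"]])))
s=robot.state(); ph=float(sys.argv[3])
x,y=map(float,sys.argv[1:3])
best=min((b for b in blobs(c,.0147,2000,8000) if 58<b[2]<85 and 58<b[3]<90),key=lambda b:np.hypot(b[4][0]-x,b[4][1]-y))
print("grasp",best[4]); go(best[4][0],best[4][1],.0025,ph)
E
python3 -c "
from h import *
hover(.3746,-.1991)"
```

```text
shift [0.2781, -0.294, -0.0026] turn [-0.0, -0.001, 0.641] rows 9.7 phi 62 j6 0 tcp [0.6764 0.0956 0.1271] open 0.0854
phi 62.009343692800826
```

```bash
python3 -m jog '[[[0.278,-0.294,-0.003],[0,0,0.641],100],[[0.278,-0.294,-0.003],[0,0,0.641],100],[[0.278,-0.294,-0.003],[0,0,0.641],100],[[0.278,-0.294,-0.003],[0,0,0.641],100],[[0.278,-0.294,-0.003],[0,0,0.641],100],[[0.278,-0.294,-0.003],[0,0,0.641],100],[[0.278,-0.294,-0.003],[0,0,0.641],100],[[0.278,-0.294,-0.003],[0,0,0.641],100],[[0.278,-0.294,-0.003],[0,0,0.641],100],[[0.278,-0.294,-0.003],[0,0,0.641],100],[[0.278,-0.294,-0.003],[0,0,0.641],100],[[0.278,-0.294,-0.003],[0,0,0.641],100]]'
python3 look.py .3746 -.1991 62
```

```text
clock: 11.18
eef_pos: [0.4448, -0.2373, 0.1304]
tool_rot: [-0.001, 0.243, 0.97, 0.0]
ft_force: [0.4, -0.1, -0.1]
opening: 0.0851
gripper_force: 0.0
(316.4, 105.9, 69.4, 73.1, array([ 0.3734, -0.1977,  0.0147])) [  1. -95.]
grasp [ 0.3734 -0.1977  0.0147]
shift [0.0818, 0.0002, 0.128] turn [0.0, -0.001, -0.001] rows 3.6 phi 62 j6 0 tcp [ 0.4456 -0.2365  0.1304] open 0.0853
```

```bash
python3 -m jog '[[[0.081,0,0.03],[0,0,0],100],[[0.081,0,0.03],[0,0,0],100],[[0.081,0,0.03],[0,0,0],100],[[0.0815,0,0.07],[0,0,0],100],[[0.0815,0,0.105],[0,0,0],100],[[0.0815,0,0.12],[0,0,0],100],[[0.0815,0,0.128],[0,0,0],100],[[0.0815,0,0.128],[0,0,0],100],[[0.0815,0,0.128],[0,0,0],0],[[0.0815,0,0.128],[0,0,0],0],[[0.0815,0,0.128],[0,0,0],0],[[0.0815,0,0.128],[0,0,0],0],[[0.0815,0,0.128],[0,0,0],0]]' 25
python3 -c "
from h import *
go(*S,.10,98.7)"
```

```text
clock: 12.32
eef_pos: [0.3756, -0.199, 0.004]
tool_rot: [0.001, 0.242, 0.97, -0.0]
ft_force: [-1.2, 2.7, 8.7]
opening: 0.0591
gripper_force: 25.1
shift [-0.0628, 0.3534, -0.0957] turn [-0.0, 0.002, -0.64] rows 8.9 phi 99 j6 -1 tcp [ 0.3756 -0.199   0.004 ] open 0.0591
```

```bash
python3 -m jog '[[[0,0,-0.04],[0,0,0],0],[[0,0,-0.08],[0,0,0],0],[[0,0,-0.11],[0,0,-0.1],0],[[-0.063,0.353,-0.11],[0,0,-0.64],0],[[-0.063,0.353,-0.11],[0,0,-0.64],0],[[-0.063,0.353,-0.11],[0,0,-0.64],0],[[-0.063,0.353,-0.11],[0,0,-0.64],0],[[-0.063,0.353,-0.11],[0,0,-0.64],0],[[-0.063,0.353,-0.11],[0,0,-0.64],0],[[-0.063,0.353,-0.11],[0,0,-0.64],0],[[-0.063,0.353,-0.11],[0,0,-0.64],0],[[-0.063,0.353,-0.11],[0,0,-0.64],0],[[-0.063,0.353,-0.11],[0,0,-0.64],0],[[-0.063,0.353,-0.10],[0,0,-0.64],0],[[-0.063,0.353,-0.07],[0,0,-0.64],0],[[-0.063,0.353,-0.05],[0,0,-0.64],0],[[-0.063,0.353,-0.04],[0,0,-0.64],0],[[-0.063,0.353,-0.04],[0,0,-0.64],0]]'
python3 -c "
from h import *
go(S[0]+.0015,S[1],.0333,98.7)"
```

```text
clock: 13.82
eef_pos: [0.5944, 0.0825, 0.0411]
tool_rot: [-0.002, -0.075, 0.997, 0.0]
ft_force: [-0.2, 0.4, -0.1]
opening: 0.0594
gripper_force: 27.9
shift [-0.004, 0.0007, 0.0078] turn [0.0, -0.003, -0.002] rows 0.2 phi 99 j6 -1 tcp [0.5944 0.0825 0.0411] open 0.0594
```

```bash
python3 -m jog '[[[-0.004,0.001,0.003],[0,-0.003,0],0],[[-0.004,0.001,0.006],[0,-0.003,0],0],[[-0.004,0.001,0.0075],[0,-0.003,0],0],[[-0.004,0.001,0.0078],[0,-0.003,0],0],[[-0.004,0.001,0.0078],[0,-0.003,0],0]]'
python3 -m jog '[[[0,0,0],[0,0,0],80],[[0,0,0],[0,0,0],100],[[0,0,0],[0,0,0],100],[[0,0,-0.03],[0,0,0],100],[[0,0,-0.07],[0,0,0],100],[[-0.081,0,-0.10],[0,0,0],100],[[-0.081,0,-0.10],[0,0,0],100],[[-0.081,0,-0.10],[0,0,0],100],[[-0.081,0,-0.10],[0,0,0],100]]'
cat > stk.py <<'E'
from h import *
import sys
n=int(sys.argv[1]); z=.014+.0147*n
c=cap("wrist"); save(c,f"s{n}.npz")
u,v=px(c,(*S,z)); r=.0305*c["fx"]/((c["R"]@np.array([*S,z])+c["t"])[2])
g=cv2.GaussianBlur(cv2.cvtColor(c["frame"],cv2.COLOR_BGR2GRAY),(5,5),0)
h=cv2.HoughCircles(g,cv2.HOUGH_GRADIENT,1.0,200,param1=60,param2=12,minRadius=int(r-3),maxRadius=int(r+5))
print("pred",u,v,r,"hough",h)
x0,y0=int(u)-70,max(int(v)-70,0); view(c,f"s{n}",x0,y0,x0+140,y0+140,4); print(x0,y0)
if h is not None: print("off mm",(w(c,h[0,0,0],h[0,0,1],z)[:2]-S)*1000)
t=cap("top")
for b in blobs(t,.0147,150,500):
    if b[1]>160 and b[1]<240: print(b)
E
python3 stk.py 2
```

```text
clock: 14.23
eef_pos: [0.6001, 0.0848, 0.0354]
tool_rot: [0.002, -0.075, 0.997, 0.0]
ft_force: [-0.0, 0.3, 0.2]
opening: 0.0596
gripper_force: 27.9
clock: 14.98
eef_pos: [0.6819, 0.0972, 0.1356]
tool_rot: [0.003, -0.076, 0.997, 0.0]
ft_force: [-0.5, -0.6, -1.5]
opening: 0.0851
gripper_force: 0.0
pred 314.52831796630966 98.58895171751199 39.46353466078097 hough [[[320.5  98.5  43.4]
  [537.5 253.5  43.4]
  [162.5 255.5  37.8]]]
244 28
off mm [-0.75871883  4.55256698]
(418.6, 212.8, 19.5, 20.3, array([ 0.3997, -0.3212,  0.0147]))
(303.2, 216.1, 19.1, 26.9, array([0.3913, 0.0225, 0.0147]))
(601.6, 201.7, 22.7, 27.5, array([ 0.4308, -0.8631,  0.0147]))
(396.3, 181.9, 19.5, 19.8, array([ 0.4938, -0.2577,  0.0147]))
(433.8, 177.6, 19.3, 20.1, array([ 0.5064, -0.3707,  0.0147]))
```

View pics/s2.png

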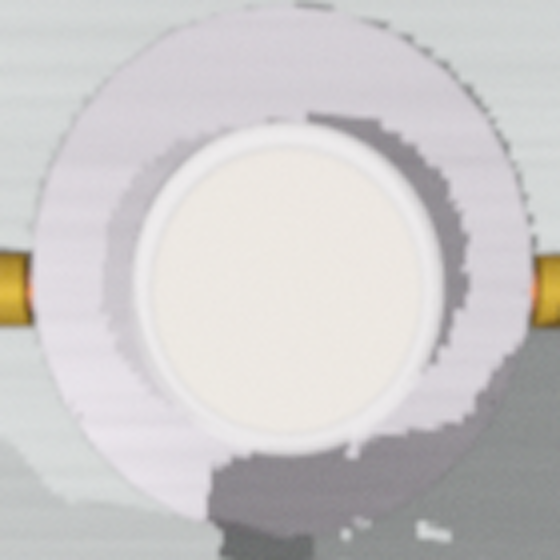

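Dish 2's centre is at crop (288,288), which is about 1.2 mm off in each axis. That's fine. I'll use a colour mask (warm lid against lilac stage) for later checks, and settle before the final correction.

```bash
cat > stk.py <<'E'
from h import *
import sys
def meas(c,n):
    z=.014+.0147*n; u,v=px(c,(*S,z)); b=cv2.GaussianBlur(cv2.cvtColor(c["frame"],cv2.COLOR_BGR2Lab),(5,5),0)[...,2].astype(int)
    yy,xx=np.mgrid[:400,:640]; near=np.hypot(xx-u,yy-v)<50
    m=((b>=(int(b[int(v),int(u)])-2))&near).astype(np.uint8)
    k=max(cv2.findContours(m,cv2.RETR_EXTERNAL,cv2.CHAIN_APPROX_NONE)[0],key=cv2.contourArea)
    (x,y),(p,q),_=cv2.fitEllipse(k); print("n",n,"pred",u,v,"fit",x,y,p,q,"off mm",np.round((w(c,x,y,z)[:2]-S)*1000,1))
if __name__=="__main__":
    n=int(sys.argv[1])
    c=cap("wrist"); save(c,f"s{n}.npz"); meas(c,n)
    t=cap("top")
    for b in blobs(t,.0147,150,500):
        if b[1]>160 and b[1]<240: print(b)
E
python3 - <<'E'
from stk import *
meas(dict(np.load("w6.npz")),1);meas(dict(np.load("s2.npz")),2)
hover(.3996,-.3212)
E
```

```text
n 1 pred 315.87989939453286 102.28034089380274 fit 315.38031005859375 101.33165740966797 63.84884262084961 67.870361328125 off mm [-0.6 -0.5]
n 2 pred 314.52831796630966 98.58895171751199 fit 315.1078796386719 100.1802749633789 68.29364013671875 72.3223876953125 off mm [1.1 0.6]
shift [0.2843, -0.431, 0.0039] turn [0.001, 0.001, 0.828] rows 12.4 phi 51 j6 0 tcp [0.6788 0.097  0.1343] open 0.0858
phi 51.207546703157064
```

```bash
python3 -m jog '[[[0.284,-0.431,0],[0,0,0.828],100],[[0.284,-0.431,0],[0,0,0.828],100],[[0.284,-0.431,0],[0,0,0.828],100],[[0.284,-0.431,0],[0,0,0.828],100],[[0.284,-0.431,0],[0,0,0.828],100],[[0.284,-0.431,0],[0,0,0.828],100],[[0.284,-0.431,0],[0,0,0.828],100],[[0.284,-0.431,0],[0,0,0.828],100],[[0.284,-0.431,0],[0,0,0.828],100],[[0.284,-0.431,0],[0,0,0.828],100],[[0.284,-0.431,0],[0,0,0.828],100],[[0.284,-0.431,0],[0,0,0.828],100],[[0.284,-0.431,0],[0,0,0.828],100],[[0.284,-0.431,0],[0,0,0.828],100],[[0.284,-0.431,0],[0,0,0.828],100],[[0.284,-0.431,0],[0,0,0.828],100]]'
python3 look.py .3996 -.3212 51.2
```

```text
clock: 16.42
eef_pos: [0.4633, -0.3705, 0.134]
tool_rot: [0.001, 0.332, 0.943, 0.001]
ft_force: [0.3, -0.1, 0.4]
opening: 0.0855
gripper_force: 0.0
(432.7, 143.5, 61.7, 70.6, array([ 0.4922, -0.2564,  0.0147])) [118. -57.]
(313.7, 104.7, 68.4, 72.3, array([ 0.3986, -0.3197,  0.0147])) [ -1. -96.]
grasp [ 0.3986 -0.3197  0.0147]
shift [0.0826, -0.0016, 0.1316] turn [0.003, 0.001, 0.001] rows 3.7 phi 51 j6 0 tcp [ 0.4637 -0.3703  0.1342] open 0.0849
```

```bash
python3 -m jog '[[[0.082,-0.0015,0.03],[0,0,0],100],[[0.082,-0.0015,0.03],[0,0,0],100],[[0.082,-0.0015,0.03],[0,0,0],100],[[0.084,-0.0015,0.07],[0,0,0],100],[[0.084,-0.0015,0.105],[0,0,0],100],[[0.084,-0.0015,0.123],[0,0,0],100],[[0.084,-0.0015,0.1305],[0,0,0],100],[[0.084,-0.0015,0.1305],[0,0,0],100],[[0.084,-0.0015,0.1305],[0,0,0],0],[[0.084,-0.0015,0.1305],[0,0,0],0],[[0.084,-0.0015,0.1305],[0,0,0],0],[[0.084,-0.0015,0.1305],[0,0,0],0],[[0.084,-0.0015,0.1305],[0,0,0],0]]' 25
python3 -c "
from h import *
go(*S,.10,98.7)"
```

```text
clock: 17.55
eef_pos: [0.3986, -0.3209, 0.0053]
tool_rot: [0.002, 0.332, 0.943, 0.0]
ft_force: [-0.8, 1.7, 9.5]
opening: 0.0594
gripper_force: 25.0
shift [0.0985, 0.4397, -0.0942] turn [0.0, 0.005, -0.828] rows 11.0 phi 99 j6 -1 tcp [ 0.3986 -0.3209  0.0053] open 0.0594
```

```bash
python3 -m jog '[[[0,0,-0.04],[0,0,0],0],[[0,0,-0.08],[0,0,0],0],[[0,0,-0.115],[0,0,-0.1],0],[[0.0985,0.44,-0.115],[0,0.004,-0.828],0],[[0.0985,0.44,-0.115],[0,0.004,-0.828],0],[[0.0985,0.44,-0.115],[0,0.004,-0.828],0],[[0.0985,0.44,-0.115],[0,0.004,-0.828],0],[[0.0985,0.44,-0.115],[0,0.004,-0.828],0],[[0.0985,0.44,-0.115],[0,0.004,-0.828],0],[[0.0985,0.44,-0.115],[0,0.004,-0.828],0],[[0.0985,0.44,-0.115],[0,0.004,-0.828],0],[[0.0985,0.44,-0.115],[0,0.004,-0.828],0],[[0.0985,0.44,-0.115],[0,0.004,-0.828],0],[[0.0985,0.44,-0.115],[0,0.004,-0.828],0],[[0.0985,0.44,-0.115],[0,0.004,-0.828],0],[[0.0985,0.44,-0.10],[0,0.004,-0.828],0],[[0.0985,0.44,-0.075],[0,0.004,-0.828],0],[[0.0985,0.44,-0.055],[0,0.004,-0.828],0],[[0.0985,0.44,-0.055],[0,0.004,-0.828],0],[[0.0985,0.44,-0.055],[0,0.004,-0.828],0]]'
python3 -m jog '[[[0,0,0],[0,0,0],0],[[0,0,0],[0,0,0],0]]'
python3 -c "
from h import *
go(S[0]+.001,S[1],.049,98.7)"
```

```text
clock: 19.22
eef_pos: [0.5962, 0.0842, 0.0601]
tool_rot: [-0.001, -0.075, 0.997, 0.001]
ft_force: [0.6, -0.9, 0.7]
opening: 0.0588
gripper_force: 27.5
clock: 19.38
eef_pos: [0.5974, 0.0842, 0.0612]
tool_rot: [0.001, -0.075, 0.997, 0.001]
ft_force: [0.8, -1.1, 0.5]
opening: 0.0589
gripper_force: 27.5
shift [-0.0002, -0.0006, 0.0122] turn [0.001, 0.002, -0.001] rows 0.3 phi 99 j6 -1 tcp [0.5974 0.0842 0.0612] open 0.0589
```

```bash
python3 -m jog '[[[0,-0.0005,0.005],[0,0,0],0],[[0,-0.0005,0.009],[0,0,0],0],[[0,-0.0005,0.0115],[0,0,0],0],[[0,-0.0005,0.012],[0,0,0],0],[[0,-0.0005,0.012],[0,0,0],0]]'
python3 -c "
from h import *
go(S[0]+.001,S[1],.049,98.7)"
```

```text
clock: 19.8
eef_pos: [0.5969, 0.0837, 0.0479]
tool_rot: [0.0, -0.075, 0.997, 0.001]
ft_force: [-0.7, -1.1, 8.4]
opening: 0.0588
gripper_force: 31.4
shift [-0.0008, -0.0002, -0.0011] turn [0.001, 0.0, -0.001] rows 0.0 phi 99 j6 -1 tcp [0.5969 0.0837 0.0479] open 0.0588
```

Contact at 8 N: the dish is seated, so I'll release.

```bash
python3 -m jog '[[[0,0,0],[0,0,0],80],[[0,0,0],[0,0,0],100],[[0,0,0],[0,0,0],100],[[0,0,-0.03],[0,0,0],100],[[0,0,-0.07],[0,0,0],100],[[-0.081,0,-0.09],[0,0,0],100],[[-0.081,0,-0.09],[0,0,0],100],[[-0.081,0,-0.09],[0,0,0],100],[[-0.081,0,-0.09],[0,0,0],100],[[-0.081,0,-0.09],[0,0,0],100]]'
python3 stk.py 3
python3 -c "
from h import *
hover(.4938,-.2577)"
```

```text
clock: 20.63
eef_pos: [0.6761, 0.0959, 0.1365]
tool_rot: [-0.001, -0.076, 0.997, 0.001]
ft_force: [-0.4, -0.8, -1.7]
opening: 0.0854
gripper_force: 0.0
n 3 pred 314.77112238182025 107.67704824088243 fit 314.63330078125 106.5348892211914 71.56471252441406 75.46383666992188 off mm [-0.8 -0.2]
(303.2, 216.2, 19.0, 27.0, array([0.3911, 0.0223, 0.0147]))
(601.5, 201.7, 22.8, 27.5, array([ 0.4309, -0.863 ,  0.0147]))
(396.3, 181.8, 19.4, 19.8, array([ 0.4939, -0.2577,  0.0147]))
(433.8, 177.5, 19.4, 20.0, array([ 0.5065, -0.3707,  0.0147]))
shift [0.1674, -0.3701, 0.0066] turn [0.001, -0.003, 0.632] rows 9.7 phi 62 j6 0 tcp [0.6754 0.0959 0.1368] open 0.0856
phi 62.44124068220891
```

```bash
python3 -m jog '[[[0.04,-0.01,-0.04],[0,0,0],100],[[0.08,-0.03,-0.05],[0,0,0.1],100],[[0.167,-0.37,-0.05],[0,0,0.632],100],[[0.167,-0.37,-0.05],[0,0,0.632],100],[[0.167,-0.37,-0.05],[0,0,0.632],100],[[0.167,-0.37,-0.05],[0,0,0.632],100],[[0.167,-0.37,-0.05],[0,0,0.632],100],[[0.167,-0.37,-0.05],[0,0,0.632],100],[[0.167,-0.37,-0.05],[0,0,0.632],100],[[0.167,-0.37,-0.05],[0,0,0.632],100],[[0.167,-0.37,-0.05],[0,0,0.632],100],[[0.167,-0.37,-0.05],[0,0,0.632],100],[[0.167,-0.37,-0.013],[0,0,0.632],100],[[0.167,-0.37,-0.013],[0,0,0.632],100],[[0.167,-0.37,-0.013],[0,0,0.632],100],[[0.167,-0.37,-0.013],[0,0,0.632],100]]'
python3 look.py .4938 -.2577 62.4
```

```text
clock: 22.07
eef_pos: [0.5672, -0.2944, 0.1511]
tool_rot: [-0.001, 0.238, 0.971, 0.001]
ft_force: [-0.0, -0.9, 0.4]
opening: 0.0853
gripper_force: 0.0
(313.9, 103.1, 64.6, 68.3, array([ 0.4923, -0.2565,  0.0147])) [ -1. -98.]
grasp [ 0.4923 -0.2565  0.0147]
shift [0.0845, -0.0011, 0.1491] turn [0.001, -0.0, 0.002] rows 4.1 phi 62 j6 0 tcp [ 0.5677 -0.2947  0.1516] open 0.0856
```

```bash
python3 -m jog '[[[0.083,-0.001,0.03],[0,0,0],100],[[0.084,-0.001,0.03],[0,0,0],100],[[0.085,-0.001,0.055],[0,0,0],100],[[0.085,-0.001,0.09],[0,0,0],100],[[0.085,-0.001,0.12],[0,0,0],100],[[0.085,-0.001,0.141],[0,0,0],100],[[0.085,-0.001,0.148],[0,0,0],100],[[0.085,-0.001,0.148],[0,0,0],100],[[0.085,-0.001,0.148],[0,0,0],0],[[0.085,-0.001,0.148],[0,0,0],0],[[0.085,-0.001,0.148],[0,0,0],0],[[0.085,-0.001,0.148],[0,0,0],0],[[0.085,-0.001,0.148],[0,0,0],0]]' 25
python3 -c "
from h import *
go(*S,.10,98.7)"
```

```text
clock: 23.2
eef_pos: [0.4925, -0.257, 0.004]
tool_rot: [0.001, 0.238, 0.971, 0.0]
ft_force: [-0.8, 1.2, 8.0]
opening: 0.0593
gripper_force: 24.9
shift [0.065, 0.3503, -0.0959] turn [0.0, 0.002, -0.633] rows 8.8 phi 99 j6 -1 tcp [ 0.4925 -0.257   0.004 ] open 0.0593
```

```bash
python3 -m jog '[[[0,0,-0.04],[0,0,0],0],[[0,0,-0.08],[0,0,0],0],[[0,0,-0.12],[0,0,-0.1],0],[[0.065,0.35,-0.13],[0,0.002,-0.633],0],[[0.065,0.35,-0.13],[0,0.002,-0.633],0],[[0.065,0.35,-0.13],[0,0.002,-0.633],0],[[0.065,0.35,-0.13],[0,0.002,-0.633],0],[[0.065,0.35,-0.13],[0,0.002,-0.633],0],[[0.065,0.35,-0.13],[0,0.002,-0.633],0],[[0.065,0.35,-0.13],[0,0.002,-0.633],0],[[0.065,0.35,-0.13],[0,0.002,-0.633],0],[[0.065,0.35,-0.13],[0,0.002,-0.633],0],[[0.065,0.35,-0.13],[0,0.002,-0.633],0],[[0.065,0.35,-0.11],[0,0.002,-0.633],0],[[0.065,0.35,-0.085],[0,0.002,-0.633],0],[[0.065,0.35,-0.071],[0,0.002,-0.633],0],[[0.065,0.35,-0.071],[0,0.002,-0.633],0],[[0.065,0.35,-0.071],[0,0.002,-0.633],0],[[0.065,0.35,-0.071],[0,0.002,-0.633],0],[[0.065,0.35,-0.071],[0,0.002,-0.633],0]]'
python3 -c "
from h import *
go(S[0]+.0008,S[1]+.0003,.0625,98.7)"
```

```text
clock: 24.87
eef_pos: [0.5965, 0.0837, 0.0751]
tool_rot: [-0.0, -0.076, 0.997, 0.001]
ft_force: [-0.9, 0.5, 1.0]
opening: 0.0589
gripper_force: 27.7
shift [-0.001, 0.0001, 0.0126] turn [0.002, -0.0, 0.0] rows 0.3 phi 99 j6 -1 tcp [0.5965 0.0837 0.0751] open 0.0589
```

```bash
python3 -m jog '[[[-0.001,0,0.005],[0,0,0],0],[[-0.001,0,0.009],[0,0,0],0],[[-0.001,0,0.012],[0,0,0],0],[[-0.001,0,0.0125],[0,0,0],0],[[-0.001,0,0.0125],[0,0,0],0]]'
python3 -c "
from h import *
go(S[0]+.001,S[1],.0625,98.7)"
```

```text
clock: 25.28
eef_pos: [0.5969, 0.0841, 0.0612]
tool_rot: [-0.001, -0.076, 0.997, 0.001]
ft_force: [0.6, 0.2, 4.9]
opening: 0.0592
gripper_force: 31.1
shift [-0.0007, -0.0005, -0.0013] turn [0.002, -0.002, 0.0] rows 0.0 phi 99 j6 -1 tcp [0.5969 0.0841 0.0612] open 0.0592
```

```bash
python3 -m jog '[[[0,0,0],[0,0,0],80],[[0,0,0],[0,0,0],100],[[0,0,0],[0,0,0],100],[[0,0,-0.03],[0,0,0],100],[[0,0,-0.07],[0,0,0],100],[[-0.081,0,-0.08],[0,0,0],100],[[-0.081,0,-0.08],[0,0,0],100],[[-0.081,0,-0.08],[0,0,0],100],[[-0.081,0,-0.08],[0,0,0],100],[[-0.081,0,-0.08],[0,0,0],100]]'
python3 stk.py 4
python3 -c "
from h import *
hover(.5065,-.3707,.15)"
```

```text
clock: 26.12
eef_pos: [0.6762, 0.0962, 0.1399]
tool_rot: [-0.002, -0.076, 0.997, 0.001]
ft_force: [-0.7, 0.3, -0.4]
opening: 0.085
gripper_force: 0.0
n 4 pred 314.54448677659616 107.62423947399726 fit 314.68670654296875 107.19416046142578 75.34097290039062 78.66310119628906 off mm [-0.3  0.1]
(303.2, 216.1, 19.1, 27.0, array([0.3912, 0.0224, 0.0147]))
(601.6, 201.7, 22.8, 27.4, array([ 0.4307, -0.8632,  0.0147]))
(433.8, 177.5, 19.4, 20.0, array([ 0.5065, -0.3707,  0.0147]))
shift [0.1807, -0.4929, -0.01] turn [0.001, -0.004, 0.784] rows 12.6 phi 54 j6 0 tcp [0.6757 0.0961 0.1405] open 0.0855
phi 53.8001444973911
```

```bash
python3 -m jog '[[[0.04,-0.01,-0.04],[0,0,0],100],[[0.08,-0.03,-0.06],[0,0,0.1],100],[[0.22,-0.37,-0.06],[0,0,0.7],100],[[0.22,-0.37,-0.06],[0,0,0.7],100],[[0.22,-0.37,-0.06],[0,0,0.7],100],[[0.22,-0.37,-0.06],[0,0,0.7],100],[[0.22,-0.37,-0.06],[0,0,0.7],100],[[0.22,-0.37,-0.06],[0,0,0.7],100],[[0.22,-0.37,-0.06],[0,0,0.7],100],[[0.22,-0.37,-0.06],[0,0,0.7],100],[[0.22,-0.37,-0.06],[0,0,0.7],100],[[0.181,-0.493,-0.06],[0,-0.004,0.784],100],[[0.181,-0.493,-0.04],[0,-0.004,0.784],100],[[0.181,-0.493,-0.01],[0,-0.004,0.784],100],[[0.181,-0.493,-0.01],[0,-0.004,0.784],100],[[0.181,-0.493,-0.01],[0,-0.004,0.784],100],[[0.181,-0.493,-0.01],[0,-0.004,0.784],100],[[0.181,-0.493,-0.01],[0,-0.004,0.784],100],[[0.181,-0.493,-0.01],[0,-0.004,0.784],100]]'
python3 look.py .5065 -.3707 53.8
```

```text
clock: 27.8
eef_pos: [0.5727, -0.4176, 0.1518]
tool_rot: [0.001, 0.31, 0.951, 0.0]
ft_force: [0.3, -0.2, 0.2]
opening: 0.0857
gripper_force: 0.0
(313.9, 103.7, 64.1, 67.6, array([ 0.5051, -0.3693,  0.0147])) [ -1. -97.]
grasp [ 0.5051 -0.3693  0.0147]
shift [0.0835, -0.001, 0.1491] turn [0.001, 0.002, 0.001] rows 4.1 phi 54 j6 0 tcp [ 0.5728 -0.4177  0.1518] open 0.0854
```

```bash
python3 -m jog '[[[0.083,-0.001,0.03],[0,0,0],100],[[0.084,-0.001,0.03],[0,0,0],100],[[0.0845,-0.001,0.055],[0,0,0],100],[[0.0845,-0.001,0.09],[0,0,0],100],[[0.0845,-0.001,0.12],[0,0,0],100],[[0.0845,-0.001,0.141],[0,0,0],100],[[0.0845,-0.001,0.148],[0,0,0],100],[[0.0845,-0.001,0.148],[0,0,0],100],[[0.0845,-0.001,0.148],[0,0,0],0],[[0.0845,-0.001,0.148],[0,0,0],0],[[0.0845,-0.001,0.148],[0,0,0],0],[[0.0845,-0.001,0.148],[0,0,0],0],[[0.0845,-0.001,0.148],[0,0,0],0]]' 25
python3 -c "
from h import *
go(*S,.10,98.7)"
```

```text
clock: 28.93
eef_pos: [0.5051, -0.3699, 0.0042]
tool_rot: [0.002, 0.311, 0.951, 0.0]
ft_force: [-1.3, 2.1, 8.7]
opening: 0.0592
gripper_force: 25.2
shift [0.1936, 0.4203, -0.0959] turn [-0.0, 0.004, -0.783] rows 11.3 phi 99 j6 -1 tcp [ 0.5051 -0.3699  0.0042] open 0.0592
```

```bash
python3 -m jog '[[[0,0,-0.04],[0,0,0],0],[[0,0,-0.08],[0,0,0],0],[[0,0,-0.12],[0,0,-0.1],0],[[0.1936,0.42,-0.145],[0,0.004,-0.783],0],[[0.1936,0.42,-0.145],[0,0.004,-0.783],0],[[0.1936,0.42,-0.145],[0,0.004,-0.783],0],[[0.1936,0.42,-0.145],[0,0.004,-0.783],0],[[0.1936,0.42,-0.145],[0,0.004,-0.783],0],[[0.1936,0.42,-0.145],[0,0.004,-0.783],0],[[0.1936,0.42,-0.145],[0,0.004,-0.783],0],[[0.1936,0.42,-0.145],[0,0.004,-0.783],0],[[0.1936,0.42,-0.145],[0,0.004,-0.783],0],[[0.1936,0.42,-0.145],[0,0.004,-0.783],0],[[0.1936,0.42,-0.145],[0,0.004,-0.783],0],[[0.1936,0.42,-0.145],[0,0.004,-0.783],0],[[0.1936,0.42,-0.115],[0,0.004,-0.783],0],[[0.1936,0.42,-0.095],[0,0.004,-0.783],0],[[0.1936,0.42,-0.085],[0,0.004,-0.783],0],[[0.1936,0.42,-0.085],[0,0.004,-0.783],0],[[0.1936,0.42,-0.085],[0,0.004,-0.783],0]]'
python3 -m jog '[[[0,0,0],[0,0,0],0],[[0,0,0],[0,0,0],0]]'
python3 -c "
from h import *
go(S[0]+.0008,S[1],.077,98.7)"
```

```text
clock: 30.6
eef_pos: [0.5962, 0.0836, 0.0886]
tool_rot: [-0.001, -0.075, 0.997, 0.001]
ft_force: [-0.2, -0.7, 0.7]
opening: 0.0587
gripper_force: 27.9
clock: 30.77
eef_pos: [0.5967, 0.0836, 0.089]
tool_rot: [-0.0, -0.075, 0.997, 0.001]
ft_force: [-0.8, -0.3, 0.1]
opening: 0.059
gripper_force: 27.9
shift [-0.0008, -0.0001, 0.012] turn [0.002, -0.0, -0.001] rows 0.3 phi 99 j6 -1 tcp [0.5967 0.0836 0.089 ] open 0.059
```

```bash
python3 -m jog '[[[-0.001,0,0.005],[0,0,0],0],[[-0.001,0,0.009],[0,0,0],0],[[-0.001,0,0.0115],[0,0,0],0],[[-0.001,0,0.012],[0,0,0],0],[[-0.001,0,0.012],[0,0,0],0]]'
python3 -c "
from h import *
go(S[0]+.001,S[1],.077,98.7)"
```

```text
clock: 31.18
eef_pos: [0.5973, 0.084, 0.0764]
tool_rot: [-0.001, -0.076, 0.997, 0.001]
ft_force: [-2.5, 0.2, 12.1]
opening: 0.0593
gripper_force: 31.2
shift [-0.0004, -0.0003, -0.0006] turn [0.002, -0.001, -0.001] rows 0.0 phi 99 j6 -1 tcp [0.5973 0.084  0.0764] open 0.0593
```

```bash
python3 -m jog '[[[0,0,0],[0,0,0],80],[[0,0,0],[0,0,0],100],[[0,0,0],[0,0,0],100],[[0,0,-0.03],[0,0,0],100],[[0,0,-0.07],[0,0,0],100],[[-0.081,0,-0.08],[0,0,0],100],[[-0.081,0,-0.08],[0,0,0],100],[[-0.081,0,-0.08],[0,0,0],100],[[-0.081,0,-0.08],[0,0,0],100],[[-0.081,0,-0.08],[0,0,0],100]]'
python3 stk.py 5
python3 - <<'E'
from h import *
c=cap("scene"); u,v=px(c,(*S,.05)).astype(int); print(u,v)
view(c,"sc5",u-60,v-45,u+60,v+45,6)
E
```

```text
clock: 32.02
eef_pos: [0.6765, 0.0961, 0.1544]
tool_rot: [-0.002, -0.076, 0.997, 0.001]
ft_force: [-0.8, -0.0, -0.4]
opening: 0.0853
gripper_force: 0.0
n 5 pred 314.59653890379 107.27875696329453 fit 314.8608703613281 107.3761215209961 75.19309997558594 78.95899200439453 off mm [0.  0.2]
(303.2, 216.2, 19.0, 27.1, array([0.3911, 0.0224, 0.0147]))
(601.5, 201.7, 22.8, 27.5, array([ 0.4309, -0.863 ,  0.0147]))
334 172
```

View pics/sc5.png

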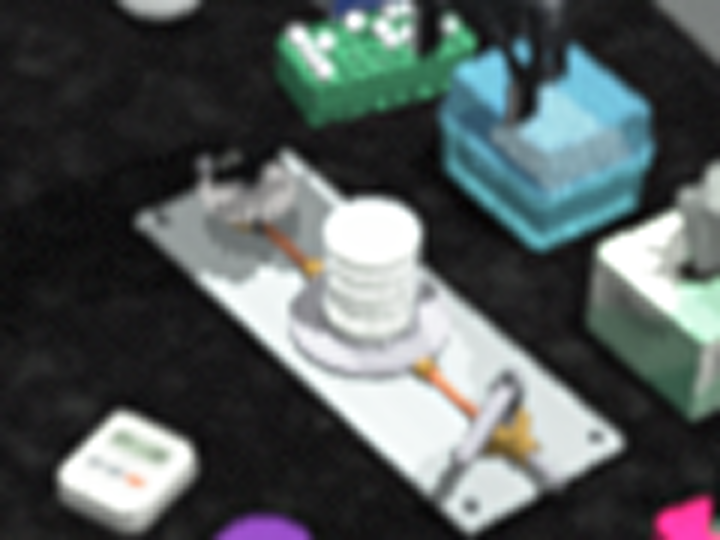

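The five dishes form a straight, centred pile. Next is the exhaust lever, and I'll work out its angle from the earlier view (tip (190,258), tail (238,322) at z=0.062).

```bash
python3 - <<'E'
from h import *
c=dict(np.load("w1.npz"));P=lambda u,v,z:w(c,u/1.25,v/1.25,z)[:2]
t=P(190,258,.062);k=P(236,322,.062);d=t-k
a=np.radians(8.75);ys=np.array([-np.sin(a),np.cos(a)]);xs=np.array([np.cos(a),np.sin(a)])
E=S-.14*ys; th=np.arctan2(-d@ys,-d@xs); print("len",np.linalg.norm(d),"theta",np.degrees(th),"E",E,"axis from lever",k+d*14/90)
def fin(th,r,off): return E+r*(-np.cos(th)*xs-np.sin(th)*ys)-off*(np.sin(th)*xs-np.cos(th)*ys)
f=fin(th,.05,.045); g=fin(np.pi/2,.05,.021)
print("start",f,"end",g)
hover(*(E-.02*xs-.03*ys),.17,98.75)
go(*f,.17,98.75)
E
```

```text
len 0.07707835781215001 theta 26.13305836911726 E [ 0.61799727 -0.05467061] axis from lever [ 0.60917894 -0.05715343]
start [ 0.55124557 -0.04635133] end [ 0.60484785 -0.10728328]
shift [0.019, -0.1701, -0.015] turn [0.002, -0.003, -0.002] rows 4.1 phi 99 j6 -15 tcp [0.676  0.096  0.1553] open 0.0853
phi 98.75
shift [0.1448, -0.1219, -0.0144] turn [0.002, -0.003, -0.002] rows 4.6 phi 99 j6 -14 tcp [0.676  0.096  0.1553] open 0.0853
```

Lever length reads 77 mm instead of 90 mm, so I'll take one close look from above.

```bash
python3 -m jog '[[[0.019,-0.17,-0.02],[0,0,0],0],[[0.019,-0.17,-0.02],[0,0,0],0],[[0.019,-0.17,-0.02],[0,0,0],0],[[0.019,-0.17,-0.02],[0,0,0],0],[[0.019,-0.17,-0.02],[0,0,0],0],[[0.019,-0.17,-0.02],[0,0,0],0],[[0.019,-0.17,-0.02],[0,0,0],0],[[0.019,-0.17,-0.02],[0,0,0],0]]'
python3 - <<'E'
from h import *
c=cap("wrist"); save(c,"w7.npz"); view(c,"w7",190,20,440,220,3); print(robot.state()["eef_pos"])
E
```

```text
clock: 32.83
eef_pos: [0.6835, -0.0736, 0.1751]
tool_rot: [-0.001, -0.076, 0.997, 0.001]
ft_force: [-0.3, 0.3, -0.2]
opening: 0.0001
gripper_force: 0.0
[ 0.6836832  -0.07333755  0.17509288]
```

View pics/w7.png

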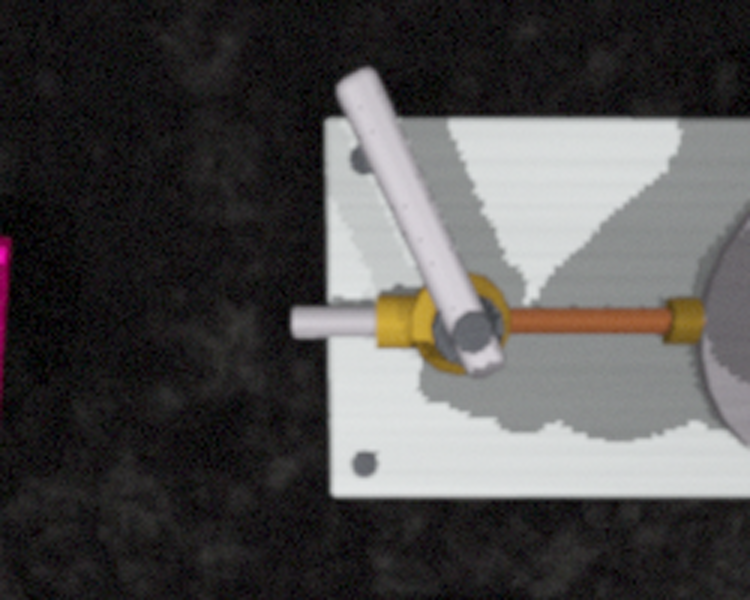

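Lever tip is at crop (357,75) and its axis at (472,332), so θ≈23°. I'll push it round from the +y side with closed fingers.

```bash
python3 - <<'E'
from h import *
c=dict(np.load("w7.npz"));P=lambda u,v,z:w(c,190+u/3,20+v/3,z)[:2]
t=P(357,75,.062);k=P(485,372,.062);d=t-k
a=np.radians(8.75);ys=np.array([-np.sin(a),np.cos(a)]);xs=np.array([np.cos(a),np.sin(a)])
th=np.arctan2(-d@ys,-d@xs);E=k+d*14/90
print(np.linalg.norm(d),np.degrees(th),"E",E, S-.14*ys)
E=(E+S-.14*ys)/2
p=robot.state()["eef_pos"][:2]
def T(th,r,off):
    q=E+r*(-np.cos(th)*xs-np.sin(th)*ys)-off*(np.sin(th)*xs-np.cos(th)*ys)-p
    return np.round([-q@xs,q@ys],4)
print("above",T(th,.055,.042))
for deg,off in((23,.025),(35,.02),(45,.019),(55,.018),(65,.018),(75,.017),(85,.017),(90,.016),(90,.013)): print(deg,T(np.radians(deg),.055,off))
E
```

```text
0.08666863176507213 25.436021150548843 E [ 0.61831247 -0.05636918] [ 0.61799727 -0.05467061]
above [0.1298 0.0419]
23 [0.1225 0.0291]
35 [0.1186 0.0124]
45 [0.1144 0.0021]
55 [ 0.1083 -0.0072]
65 [ 0.1016 -0.0147]
75 [ 0.0927 -0.0211]
85 [ 0.0838 -0.0257]
90 [ 0.0781 -0.0274]
90 [ 0.0751 -0.0274]
```

```bash
python3 -m jog '[[[0.13,0.042,0],[0,0,0],0],[[0.13,0.042,0],[0,0,0],0],[[0.13,0.042,0],[0,0,0],0],[[0.13,0.042,0],[0,0,0],0],[[0.13,0.042,0.04],[0,0,0],0],[[0.13,0.042,0.08],[0,0,0],0],[[0.13,0.042,0.115],[0,0,0],0],[[0.13,0.042,0.131],[0,0,0],0],[[0.13,0.042,0.131],[0,0,0],0],[[0.1225,0.029,0.131],[0,0,0],0],[[0.1205,0.020,0.131],[0,0,0],0],[[0.1186,0.0124,0.131],[0,0,0],0],[[0.1165,0.007,0.131],[0,0,0],0],[[0.1144,0.002,0.131],[0,0,0],0],[[0.111,-0.003,0.131],[0,0,0],0],[[0.108,-0.007,0.131],[0,0,0],0],[[0.105,-0.011,0.131],[0,0,0],0],[[0.1016,-0.0147,0.131],[0,0,0],0]]'
python3 -c "
from h import *
s=robot.state();print(s['ft_force'])"
```

```text
clock: 34.38
eef_pos: [0.5856, -0.1047, 0.0443]
tool_rot: [-0.001, -0.075, 0.997, 0.001]
ft_force: [-2.5, 2.1, -0.1]
opening: 0.0001
gripper_force: 0.8
[-2.47603528  2.11139315 -0.11625528]
```

```bash
python3 -m jog '[[[-0.004,-0.003,0],[0,0,0],0],[[-0.009,-0.0064,0],[0,0,0],0],[[-0.013,-0.009,0],[0,0,0],0],[[-0.018,-0.011,0],[0,0,0],0],[[-0.021,-0.012,0],[0,0,0],0],[[-0.0235,-0.0127,0],[0,0,0],0],[[-0.0235,-0.0127,0],[0,0,0],0]]'
python3 -m jog '[[[-0.002,0,0],[0,0,0],0],[[-0.003,0,0],[0,0,0],0],[[-0.003,0,0],[0,0,0],0]]'
```

```text
clock: 34.97
eef_pos: [0.6103, -0.1135, 0.044]
tool_rot: [-0.002, -0.076, 0.997, 0.001]
ft_force: [-4.3, 0.3, 0.7]
opening: 0.0003
gripper_force: 2.1
clock: 35.22
eef_pos: [0.6107, -0.1134, 0.0438]
tool_rot: [-0.004, -0.075, 0.997, 0.0]
ft_force: [-19.5, -4.8, 8.9]
opening: 0.0001
gripper_force: 9.6
```

The force rose to 20 N at 0.4 mm of motion, so the lever is at its stop. I'll retreat over the pile to the inlet.

```bash
python3 -m jog '[[[0.015,0,0],[0,0,0],0],[[0.03,0,-0.02],[0,0,0],0],[[0.03,0,-0.06],[0,0,0],0],[[0.03,0,-0.10],[0,0,0],0],[[0.03,0,-0.14],[0,0,0],0],[[0.03,0,-0.14],[0,0,0],0],[[0.03,0,-0.14],[0,0,0],0]]'
python3 -c "
from h import *
go(.5754,.2220,.165,98.75); hover(.5754,.222,.165,98.75)"
```

```text
clock: 35.8
eef_pos: [0.5857, -0.1182, 0.1867]
tool_rot: [0.001, -0.076, 0.997, -0.0]
ft_force: [-0.5, 0.1, -1.2]
opening: -0.0001
gripper_force: 0.0
shift [-0.0411, 0.3379, 0.0217] turn [-0.0, 0.002, -0.001] rows 8.2 phi 99 j6 12 tcp [ 0.5857 -0.1182  0.1867] open -0.0001
shift [-0.1221, 0.338, 0.0218] turn [-0.0, 0.002, -0.001] rows 8.6 phi 99 j6 11 tcp [ 0.5857 -0.1182  0.1867] open -0.0001
phi 98.75
```

```bash
python3 -c "
from h import *
c=cap('wrist'); save(c,'w8.npz'); print(px(c,(.618,-.055,.06)))"
python3 -m jog '[[[-0.041,0.338,0.02],[0,0,0],45],[[-0.041,0.338,0.02],[0,0,0],45],[[-0.041,0.338,0.02],[0,0,0],45],[[-0.041,0.338,0.02],[0,0,0],45],[[-0.041,0.338,0.02],[0,0,0],45],[[-0.041,0.338,0.02],[0,0,0],45],[[-0.041,0.338,0.02],[0,0,0],45],[[-0.041,0.338,0.02],[0,0,0],45],[[-0.041,0.338,0.02],[0,0,0],45],[[-0.041,0.338,0.02],[0,0,0],45],[[-0.041,0.338,0.02],[0,0,0],45],[[-0.041,0.338,0.02],[0,0,0],45],[[-0.041,0.338,0.02],[0,0,0],45]]'
python3 -c "
from h import *
go(.5754,.2220,.046,98.75)"
```

```text
[371.04331068 231.27088728]
clock: 36.93
eef_pos: [0.574, 0.2212, 0.1647]
tool_rot: [-0.001, -0.075, 0.997, 0.001]
ft_force: [0.1, 0.6, 0.2]
opening: 0.0388
gripper_force: 0.0
shift [-0.0019, 0.0004, 0.1187] turn [0.002, -0.003, -0.003] rows 2.8 phi 99 j6 12 tcp [0.574  0.2212 0.1647] open 0.0388
```

```bash
python3 -m jog '[[[-0.002,0,0.04],[0,0,0],45],[[-0.002,0,0.08],[0,0,0],45],[[-0.002,0,0.11],[0,0,0],45],[[-0.002,0,0.118],[0,0,0],45],[[-0.002,0,0.118],[0,0,0],45],[[-0.002,0,0.118],[0,0,0],0],[[-0.002,0,0.118],[0,0,0],0],[[-0.002,0,0.118],[0,0,0],0],[[-0.002,0,0.118],[0,0,0],0],[[-0.002,0,0.118],[0,0,0],0]]' 45
python3 -c "
from h import *
s=robot.state();print(s['ft_force']);go(.5754,.2220,.046,98.75+65.4)"
```

```text
clock: 37.77
eef_pos: [0.5765, 0.222, 0.049]
tool_rot: [-0.0, -0.075, 0.997, 0.0]
ft_force: [-1.0, -7.9, -3.0]
opening: 0.0207
gripper_force: 44.1
[-0.96985772 -7.88522543 -3.01582094]
shift [0.0011, 0.0002, 0.003] turn [0.0, -0.0, -1.144] rows 9.2 phi 164 j6 -53 tcp [0.5765 0.222  0.049 ] open 0.0207
```

```bash
python3 -m jog '[[[0,0,0],[0,0,-0.1],0],[[0,0,0],[0,0,-0.2],0],[[0,0,0],[0,0,-0.3],0],[[0,0,0],[0,0,-0.4],0],[[0,0,0],[0,0,-0.5],0],[[0,0,0],[0,0,-0.6],0],[[0,0,0],[0,0,-0.7],0],[[0,0,0],[0,0,-0.8],0],[[0,0,0],[0,0,-0.9],0],[[0,0,0],[0,0,-1.0],0],[[0,0,0],[0,0,-1.08],0],[[0,0,0],[0,0,-1.13],0],[[0,0,0],[0,0,-1.143],0],[[0,0,0],[0,0,-1.143],0],[[0,0,0],[0,0,-1.143],0]]'
python3 -m jog '[[[0,0,0],[0,0,0],45],[[0,0,0],[0,0,0],45],[[0,0,0],[0,0,0],45],[[0,0,-0.04],[0,0,0],45],[[0,0,-0.08],[0,0,0],45],[[0,0,-0.08],[0,0,0],45],[[0,0,-0.08],[0,0,0],45]]'
python3 -c "
from h import *
go(.5949,.2260,.1345,98.75)"
```

```text
clock: 39.02
eef_pos: [0.5767, 0.2218, 0.049]
tool_rot: [-0.0, -0.603, 0.798, -0.0]
ft_force: [2.1, -9.3, -5.4]
opening: 0.0203
gripper_force: 44.1
clock: 39.6
eef_pos: [0.5772, 0.2235, 0.1299]
tool_rot: [0.002, -0.603, 0.798, 0.001]
ft_force: [0.1, 0.1, -1.2]
opening: 0.0382
gripper_force: 0.0
shift [-0.0073, -0.0163, -0.0045] turn [0.001, 0.004, 1.142] rows 9.1 phi 99 j6 12 tcp [0.5772 0.2235 0.1299] open 0.0382
```

```bash
python3 -m jog '[[[-0.007,-0.016,-0.005],[0,0,1.142],100],[[-0.007,-0.016,-0.005],[0,0,1.142],100],[[-0.007,-0.016,-0.005],[0,0,1.142],100],[[-0.007,-0.016,-0.005],[0,0,1.142],100],[[-0.007,-0.016,-0.005],[0,0,1.142],100],[[-0.007,-0.016,-0.005],[0,0,1.142],100],[[-0.007,-0.016,-0.005],[0,0,1.142],100],[[-0.007,-0.016,-0.005],[0,0,1.142],100],[[-0.007,-0.016,-0.005],[0,0,1.142],100],[[-0.007,-0.016,-0.005],[0,0,1.142],100],[[-0.007,-0.016,-0.005],[0,0,1.142],100],[[-0.007,-0.016,-0.005],[0,0,1.142],100]]'
python3 - <<'E'
from h import *
c=cap("wrist"); save(c,"w9.npz"); u,v=px(c,(.5754,.222,.04)).astype(int); print(u-60,v-75)
k=dict(np.load("w8.npz"))
A=cv2.resize(c["frame"][v-75:v+75,u-60:u+60],None,fx=4,fy=4,interpolation=cv2.INTER_CUBIC)
B=cv2.resize(k["frame"][100:300,280:435],(310,600-200),interpolation=cv2.INTER_CUBIC)
B=cv2.copyMakeBorder(B,0,200,0,0,cv2.BORDER_CONSTANT)
cv2.imwrite("pics/w9.png",np.hstack([A,B])[:, :800])
E
```

```text
clock: 40.6
eef_pos: [0.5928, 0.2253, 0.1315]
tool_rot: [-0.002, -0.078, 0.997, 0.001]
ft_force: [0.4, -0.1, 0.0]
opening: 0.0855
gripper_force: 0.0
254 110
```

View pics/w9.png

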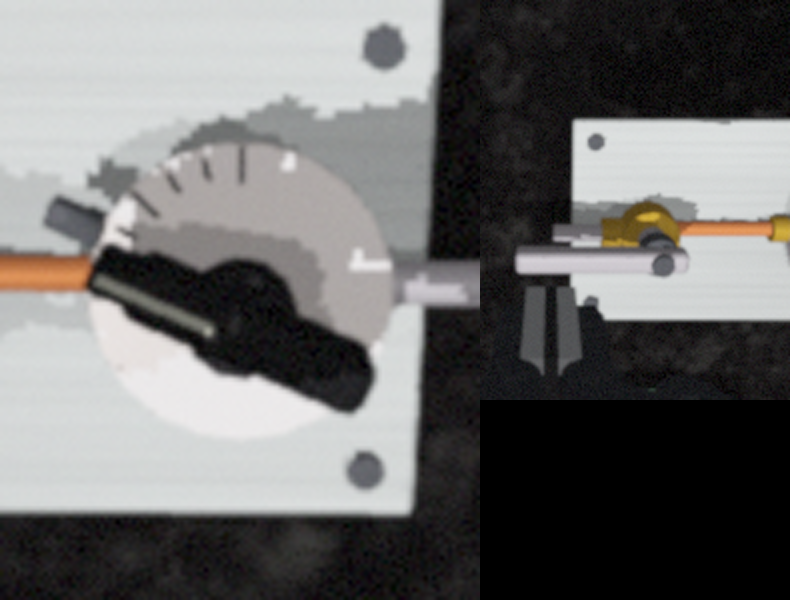

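The lever is in line with the pipe (right panel, fully open). On the left, the pointer end is at (101,270), the tail at (361,393), and the tab around (74,219). Now I'll check the angles.

```bash
python3 - <<'E'
from h import *
c=dict(np.load("w9.npz"));P=lambda u,v,z:w(c,254+u/4,110+v/4,z)[:2]
a=np.radians(8.75);ang=lambda v:(np.degrees(np.arctan2(v[1],v[0])-a-np.pi)+180)%360-180
D=P(241,290,.031);T=P(76,219,.034);p=P(101,270,.065);t=P(361,393,.065)
print("D",D,"tab",ang(T-D),np.linalg.norm(T-D),"handle",ang(p-t),np.linalg.norm(p-t),"line",ang(P(95,281,.065)-P(212,331,.065)))
print("handle from axis",ang(p-np.array([.5754,.222])),"edges",ang(P(92,290,.065)-P(350,412,.065)),ang(P(110,250,.065)-P(372,375,.065)))
print("tab w/ I",ang(T-np.array([.5754,.222])))
# tab long edges
print("tab edges",ang(P(57,198,.034)-P(106,216,.034)),ang(P(45,224,.034)-P(98,244,.034)))
# tab in earlier views
for f,o,k,pts,(du,dv) in(("w2.npz",(190,70),3,(241,273),(367,327)),("w3.npz",(190,70),3,(252,268),(380,319))):
    q=dict(np.load(f)); print(f,ang(w(q,o[0]+pts[0]/k,o[1]+pts[1]/k,.034)[:2]-np.array([.5754,.222])))
E
```

```text
D [0.57534056 0.22196715] tab 65.17403373156776 0.03871433861879248 handle 63.845217278218286 0.05540472675163247 line 66.04154748226165
handle from axis 64.31418956167761 edges 63.69348833491824 63.80959484717005
tab w/ I 65.1030603202621
tab edges 69.53962472244677 68.84621806413111
w2.npz 65.08870026721041
w3.npz 64.97867382015477
```

```bash
python3 - <<'E'
from h import *
a=np.radians(8.75);I=np.array([.5754,.222]);ang=lambda v:(np.degrees(np.arctan2(v[1],v[0])-a-np.pi)+180)%360-180
for f in("w2.npz","w3.npz","w9.npz"):
    c=dict(np.load(f)); b=np.radians(65)+a+np.pi
    u,v=px(c,(*(I+.041*np.array([np.cos(b),np.sin(b)])),.034))
    g=cv2.cvtColor(cv2.resize(c["frame"],None,fx=4,fy=4,interpolation=cv2.INTER_CUBIC),cv2.COLOR_BGR2GRAY)
    m=(g<125).astype(np.uint8); yy,xx=np.mgrid[:1600,:2560]; m&=(np.hypot(xx/4-u,yy/4-v)<9).astype(np.uint8)
    n,l,st,ce=cv2.connectedComponentsWithStats(m); i=l[int(v*4),int(u*4)]; 
    i=i or 1+np.argmax(st[1:,4])
    r=cv2.minAreaRect(np.argwhere(l==i)[:,::-1].astype(np.float32)); P=w(c,ce[i][0]/4,ce[i][1]/4,.034)[:2]-I
    q=cv2.boxPoints(r); e=max((q[1]-q[0],q[2]-q[1]),key=np.linalg.norm); m0=np.array(r[0])
    E=w(c,*( (m0+e/2)/4),.034)[:2]-w(c,*((m0-e/2)/4),.034)[:2]
    print(f,st[i],"centroid",ang(P),np.linalg.norm(P),"axis",ang(E),r[1])
    hm=(g<55).astype(np.uint8); hc=px(c,(*I,.055))*4
    hm&=(np.hypot(xx-hc[0],yy-hc[1])<200).astype(np.uint8)
    n,l,st,ce=cv2.connectedComponentsWithStats(hm); i=l[int(hc[1]),int(hc[0])]
    if i:
        pts=np.argwhere(l==i)[:,::-1].astype(np.float32); vx,vy,x0,y0=cv2.fitLine(pts,cv2.DIST_L2,0,.01,.01).ravel(); H=w(c,(x0+80*vx)/4,(y0+80*vy)/4,.06)-w(c,(x0-80*vx)/4,(y0-80*vy)/4,.06); print("   handle",ang(H[:2]),ang(-H[:2]),st[i])
E
```

```text
w2.npz [1055  624   58   49 1722] centroid 65.55091205938118 0.03900351767760295 axis -117.28972981999733 (53.665626525878906, 38.013153076171875)
   handle -147.21032563072072 32.78967436927928 [ 1145   617   195   259 17716]
w3.npz [1069  617   56   47 1733] centroid 65.2706965401743 0.039128725577167296 axis -116.25598299497881 (54.21185302734375, 36.42542266845703)
   handle -179.9153705232096 0.08462947679043964 [ 1212   577   113   306 16222]
w9.npz [1061  637   58   50 1790] centroid 65.48801881174234 0.039029554256601165 axis -117.20926456412458 (54.11284255981445, 40.24921798706055)
   handle -116.72986173817893 63.2701382618211 [ 1104   687   283   163 19668]
```

The tab is unmoved at 65.4°, and the handle is at about 63.5–64°. I'll give it a small re-grip nudge of about 1.5°.

```bash
python3 -c "
from h import *
go(.5765,.2220,.049,98.75+63.7)"
```

```text
shift [0.0165, -0.0009, 0.0827] turn [0.004, -0.001, -1.109] rows 8.9 phi 162 j6 -51 tcp [0.5929 0.2253 0.1316] open 0.0856
```

```bash
python3 -m jog '[[[0.0165,-0.001,0.01],[0.002,0,-1.11],45],[[0.0165,-0.001,0.01],[0.002,0,-1.11],45],[[0.0165,-0.001,0.01],[0.002,0,-1.11],45],[[0.0165,-0.001,0.01],[0.002,0,-1.11],45],[[0.0165,-0.001,0.01],[0.002,0,-1.11],45],[[0.0165,-0.001,0.01],[0.002,0,-1.11],45],[[0.0165,-0.001,0.01],[0.002,0,-1.11],45],[[0.0165,-0.001,0.01],[0.002,0,-1.11],45],[[0.0165,-0.001,0.01],[0.002,0,-1.11],45],[[0.0165,-0.001,0.01],[0.002,0,-1.11],45],[[0.0165,-0.001,0.045],[0.002,0,-1.11],45],[[0.0165,-0.001,0.075],[0.002,0,-1.11],45],[[0.0165,-0.001,0.082],[0.002,0,-1.11],45],[[0.0165,-0.001,0.082],[0.002,0,-1.11],45],[[0.0165,-0.001,0.082],[0.002,0,-1.11],0],[[0.0165,-0.001,0.082],[0.002,0,-1.11],0],[[0.0165,-0.001,0.082],[0.002,0,-1.11],0],[[0.0165,-0.001,0.082],[0.002,0,-1.11],0],[[0.0165,-0.001,0.082],[0.002,0,-1.11],0]]' 45
python3 -c "
from h import *
go(.5765,.2220,.049,98.75+65.8)"
```

```text
clock: 42.23
eef_pos: [0.5771, 0.2222, 0.0514]
tool_rot: [0.0, -0.59, 0.807, 0.0]
ft_force: [-3.2, 0.3, 7.6]
opening: 0.0193
gripper_force: 45.0
shift [0.0003, 0.0005, 0.0024] turn [0.0, 0.001, -0.039] rows 0.3 phi 165 j6 -53 tcp [0.5771 0.2222 0.0514] open 0.0193
```

```bash
python3 -m jog '[[[0,0,0],[0,0,-0.015],0],[[0,0,0],[0,0,-0.03],0],[[0,0,0],[0,0,-0.03],0],[[0,0,0],[0,0,-0.03],0]]'
python3 -m jog '[[[0,0,0],[0,0,0],45],[[0,0,0],[0,0,0],45],[[0,0,0],[0,0,0],45],[[0,0,-0.04],[0,0,0],45],[[0,0,-0.08],[0,0,0],45],[[0,0,-0.08],[0,0,0],45],[[0,0,-0.08],[0,0,0],45]]'
python3 -c "
from h import *
go(.5929,.2253,.1316,98.75)"
```

```text
clock: 42.57
eef_pos: [0.577, 0.2222, 0.0514]
tool_rot: [0.0, -0.602, 0.798, 0.0]
ft_force: [-5.6, -0.4, 7.6]
opening: 0.0191
gripper_force: 45.0
clock: 43.15
eef_pos: [0.5782, 0.2222, 0.1322]
tool_rot: [0.002, -0.602, 0.798, -0.0]
ft_force: [-0.2, 0.6, -0.0]
opening: 0.0386
gripper_force: 0.0
shift [-0.007, -0.0133, 0.0007] turn [-0.001, 0.003, 1.139] rows 9.1 phi 99 j6 12 tcp [0.5782 0.2222 0.1322] open 0.0386
```

```bash
python3 -m jog '[[[-0.007,-0.013,0],[0,0,1.139],100],[[-0.007,-0.013,0],[0,0,1.139],100],[[-0.007,-0.013,0],[0,0,1.139],100],[[-0.007,-0.013,0],[0,0,1.139],100],[[-0.007,-0.013,0],[0,0,1.139],100],[[-0.007,-0.013,0],[0,0,1.139],100],[[-0.007,-0.013,0],[0,0,1.139],100],[[-0.007,-0.013,0],[0,0,1.139],100],[[-0.007,-0.013,0],[0,0,1.139],100],[[-0.007,-0.013,0],[0,0,1.139],100],[[-0.007,-0.013,0],[0,0,1.139],100],[[-0.007,-0.013,0],[0,0,1.139],100]]'
python3 - <<'E'
from h import *
from stk import meas
a=np.radians(8.75);I=np.array([.5754,.222]);ang=lambda v:(np.degrees(np.arctan2(v[1],v[0])-a-np.pi)+180)%360-180
c=cap("wrist"); save(c,"w10.npz")
g=cv2.cvtColor(cv2.resize(c["frame"],None,fx=4,fy=4,interpolation=cv2.INTER_CUBIC),cv2.COLOR_BGR2GRAY); yy,xx=np.mgrid[:1600,:2560]
hc=px(c,(*I,.055))*4; hm=((g<55)&(np.hypot(xx-hc[0],yy-hc[1])<200)).astype(np.uint8)
n,l,st,ce=cv2.connectedComponentsWithStats(hm); i=l[int(hc[1]),int(hc[0])]
pts=np.argwhere(l==i)[:,::-1].astype(np.float32); vx,vy,x0,y0=cv2.fitLine(pts,cv2.DIST_L2,0,.01,.01).ravel(); H=w(c,(x0+80*vx)/4,(y0+80*vy)/4,.06)-w(c,(x0-80*vx)/4,(y0-80*vy)/4,.06); print("handle",ang(H[:2])%180)
u,v=px(c,(*I,.04)).astype(int)
A=cv2.resize(c["frame"][v-75:v+75,u-60:u+60],None,fx=3,fy=3,interpolation=cv2.INTER_CUBIC)
s=cap("scene"); u,v=px(s,(*S,.04)).astype(int)
B=cv2.resize(s["frame"][v-56:v+56,u-55:u+50],(420,450),interpolation=cv2.INTER_CUBIC)
cv2.imwrite("pics/fin.png",np.hstack([A,B]))
E
```

```text
clock: 44.15
eef_pos: [0.591, 0.225, 0.1293]
tool_rot: [-0.001, -0.079, 0.997, 0.0]
ft_force: [-0.5, -0.4, -0.8]
opening: 0.0851
gripper_force: 0.0
handle 64.55532947646664
```

View pics/fin.png

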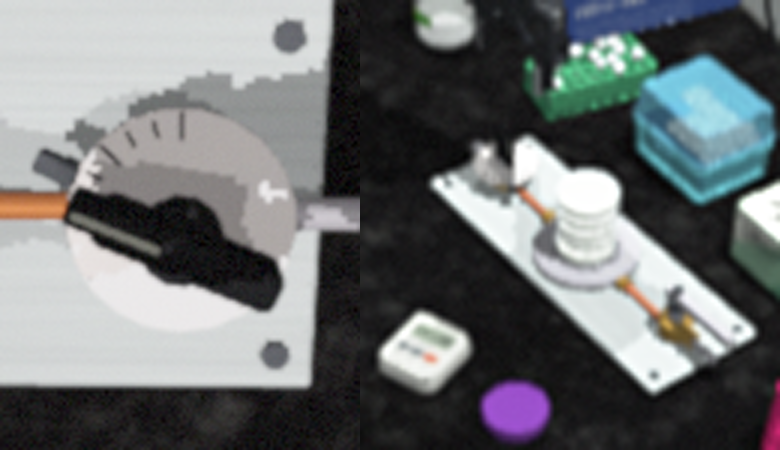

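The handle reads about 65° against the tab's 65.4°. The pile stands straight and the lever is in line with the pipe, so I'm handing in.

```bash
python3 -c "
from rig import robot
print(robot.close_job())"
```

```text
the job is handed in; nothing more can be done
None
```

The job is handed in, with every step done in the order asked: inlet shut, all five dishes stacked straight and centred on the stage, exhaust lever fully open against its stop, and inlet pointer on the index tab (about 65° against 65.4°, by camera), with the tab, timer and well plate never touched.

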